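# Make up a pouring kit and a touch-up kit on the mats

## Robot

A 7-joint arm with a two-finger parallel gripper is mounted at the origin on a cart in front of the work surface, level with it; the furniture and walls round the work are solid. World frame = base frame: x ahead of the robot, y to its left, z up, the work surface at z = 0. Lengths are in m, angles in rad, forces in N, time in s.
With the tool pointing down it reaches from about 0.35 to 0.9 m from the base axis. Payload 8.1 kg.
Tool frame: the origin (TCP) lies midway between the tips of the shut fingers; the grasp point (between the pads) lies robot.grip_depth behind it (robot.grip_depth is the distance from the TCP to the grasp point, in m); y points along the fingers, x is the direction in which the jaws open and shut, and the axes are right-handed (so a half turn about y gives the same grasp; the last joint's range is limited). The gripper opens to 85 mm and grips with 20 to 120 N. Pads are 22 mm wide; open, the fingers measure 114 mm over their backs; the gripper's body (76 mm by 85 mm) begins 54 mm behind the grasp point. The pads swing forward as they close: fully open they stand 13 mm farther back than shut.
Start: joints at [1.012, 0.434, 0.025, 1.573, -0.012, 1.134, -0.075], TCP at [0.275, -0.561, 0.231] pointing down, gripper open.
Joint ranges: [-2.62, 2.62], [-0.44, 2.09], [-1.27, 1.32], [0.08, 2.57], [-1.32, 4.46], [0.12, 2], [-2.74, 2.74]. Speed limits (rad/s): [2.22, 2.22, 3.01, 3.01, 3.14, 3.14, 3.14].

## Interface

Orientations are given as a unit quaternion [x, y, z, w].
In Python, from rig import telemetry, imaging, robot gives the robot as it stands.
- The arm moves only by the tool play_rows, never from a script. Its arguments are lists of equal length, an entry for each row: "translation": the shift along the tool's x, y, z each as a share of 0.15 m, from -1 to 1, a list of three; "yaw": the turn about the tool's y as a share of pi/4 rad, from -1 to 1; "hand": the closure in counts, from 0 (fully open) to 255 (shut). A call has 1 to 8 rows; each row shifts and turns the commanded pose from where the row before left it, along the tool's axes as they then stand; what a row does not reach is not made up. A row lasts 1/10 s, in which the tool goes at most 50 mm and 8.59 degrees, less where a joint would pass 70% of its speed; a pose out of reach is approached as far as the arm can. A call with a number of a shift or a turn outside -1 to 1 is refused whole. A call with a gripper value outside its range is refused whole. The fingers move at their own pace and stop on an object; "grip_force" is the grip in N (left out, the last holds). Time passes only in rows, so rows that do not move let the fingers close. It gives the time, the measured TCP pose, the force and the opening at its end, in the units of the state.
- telemetry.read_state(): the state, without advancing time (a new reading comes with each control period).
- imaging.snapshot(name): name is "side" or "top" or "wrist"; returns the picture (420x560x3 uint8, red, green, blue); there is no depth.
- imaging.calibration(name): a dict with "vfov" (degrees; the focal length in pixels is half the picture's height over the tangent of half this angle, whatever the lens; pixels are square), "cx", "cy" (the principal point, pixels), "R" (3x3) and "t" (3): a world point X has camera coordinates R X + t. Camera axes: x right, y down, z forward; pixel columns grow to the right and rows downward; lengths in m; the calibration is good to about 2 mm. A picture is of the moment at which its call begins: read the wrist's pose just before it. calibration takes no time and is no camera call; for the wrist camera it gives the pose at the moment of the call.
- robot.finish_job(): hands the job in, once; it reports no verdict.
The state is a dict: "t": time; "joint_positions": joint angles; "qvel": joint speeds; "joint_efforts": joint torques, N m; "eef_pos": TCP position; "tool_rot": TCP orientation; "ft_force": force on the tool from outside, world axes, zero at the start; "moment": the same for the moment, N m; "width": finger opening in m.
Only numpy, scipy, OpenCV 4.12 (cv2) and the standard library are available. Lean on these libraries where they do the work, as an engineer would, in place of code of your own. Each camera call takes 0.05 s, during which the arm holds its last target.

## Task

Make up two kits on the outlined mats that lie on the plywood over the pail: the green mat gets the blue mould half, lying along its rectangle (either end first), and the tan cup upright on its disc; the yellow mat gets the small tin upright on its large disc and the red cast knob standing on its small disc. Centre each thing well on its own outline, and leave the clamp, the tape roll and the orange bottle where they are.

Things in the scene. Friction and masses are not known exactly. Their poses are not given: they have to be found in the camera images.
- green_mat: Green mat, 194x88x6 mm, fixed on a plywood board on the white lidded pail; mat top 0.198 m above the bench. Origin: centre of underside, x along the 194, y along the 88. Grey black-edged outlines on its flat top: rectangle 89 (x) by 64 (y) centred at x=-46, y=0 for the mould; disc 58 across at x=+56, y=0 for the cup. The mats lie side by side 110 mm apart, either one left, turned up to 0.4 rad.
- yellow_mat: Yellow mat, same size, height, origin and axes as the green one, fixed beside it on the same board. Grey black-edged outlines on its flat top (z=+6 mm): large disc of 72 mm diameter centred at x=-46 mm, y=0 for the tin; small disc of 58 mm diameter centred at x=+56 mm, y=0 for the knob.
- mould: Blue mould half, a flat block 60 (x) by 85 (y) by 22 mm (darker disc on top, to 24 mm), about 0.12 kg, lying on the bench. Origin: centre of its underside, z up, y along its length. Grasp across the 60 mm. At its place its y lies along the green mat's x, either way.
- cup: Tan (orange-brown) opaque cup, open, whitish inside at the bottom, 78 mm high, 66 mm across at the rim, 52 mm at the foot, thin wall, about 0.04 kg, standing on the bench. Origin: centre of its underside, z up. Grasp gently round it below the rim (about 62 mm across at 60 mm height) or pinch the rim.
- knob: Red cast knob, 44 mm high, 0.05 kg, standing on its 55 mm round foot (20 mm high); stem 23 mm wide from 16 to 30 mm, round head 27 mm wide from 30 to 44 mm, sides upright enough to grasp. Origin: centre of its underside, z up.
- tin: Small round metal tin with a closed lid, grey-white with a green band, 67 mm in diameter, 68 mm high, about 0.22 kg, standing on the bench (a larger white tin with a red band stands at the back and is not meant). Origin: centre of its underside, z up. Grasp round its upright sides.
- clamp: Bystander: small blue G clamp, 87 x 106 x 19 mm, lying flat on the bench. Origin: centre of its underside. Not to be moved.
- tape: Bystander: roll of cream masking tape, 104 mm across, 25 mm high, lying on the bench. Origin: centre of its underside. Not to be moved.
- bottle: Bystander: orange bottle with a black cap, 66 mm in diameter, 130 mm high, standing on the bench. Origin: centre of its underside. Not to be moved.
Things that resemble listed ones, but are neither listed nor needed, are in the scene too. What is shaped like the knob but turquoise is not meant.

How it is judged:
At the end, for the whole second after the job is handed in: Mould half and cup on the green mat, tin and knob on the yellow, each flat or upright (0.15 rad) on the mat, centre within 12 mm of its outline's centre along each mat side, mould along its outline within 0.2 rad (either way), all released and at rest (x of mould in the frame of green_mat between -0.058 and -0.034 m and y of mould in the frame of green_mat between -0.012 and 0.012 m and z of mould in the frame of green_mat between 0.001 and 0.011 m and angle between each of mould, cup, tin, knob's own z axis and vertical below 0.15 rad and angle between the y axis of mould and the x axis of green_mat, either way round below 0.2 rad and linear speed of each of mould, cup, tin, knob below 0.02 m/s and x of cup in the frame of green_mat between 0.044 and 0.068 m and y of cup in the frame of green_mat between -0.012 and 0.012 m and z of cup in the frame of green_mat between 0.001 and 0.011 m and x of tin in the frame of yellow_mat between -0.058 and -0.034 m and y of tin in the frame of yellow_mat between -0.012 and 0.012 m and z of tin in the frame of yellow_mat between 0.001 and 0.011 m and x of knob in the frame of yellow_mat between 0.044 and 0.068 m and y of knob in the frame of yellow_mat between -0.012 and 0.012 m and z of knob in the frame of yellow_mat between 0.001 and 0.011 m); the robot touches nothing.
It fails at once if the G clamp is moved by more than 25 mm (distance of clamp from where it was at the start of the episode above 0.025 m).
It fails at once if the roll of tape is moved by more than 25 mm (distance of tape from where it was at the start of the episode above 0.025 m).
It fails at once if the orange bottle is moved by more than 25 mm (distance of bottle from where it was at the start of the episode above 0.025 m).
It also fails if it takes over 125 s, if anything falls off the work surface, if the arm or the gripper's body presses on something with over 40 N, if the wrist force passes 120 N, or if a joint passes its speed limit or range.

## Working session

There is one attempt and no reset: what is moved stays moved. The work goes in short steps, Python scripts to look and compute and a tool call to move; the robot and the scene stay as the last step left them, time stands still between calls to the robot, and variables do not carry over. Pictures are saved under pics/ and viewed, and the job is handed in when it is done.

Besides the shell and the picture viewer there is one more tool, called after ">>>" in YAML: its name, and indented under it one key for each argument. play_rows: Moves the arm, as the interface text tells. Its arguments: {"type":"object","properties":{"translation":{"type":"array","items":{"type":"array","items":{"type":"number","minimum":-1,"maximum":1}}},"yaw":{"type":"array","items":{"type":"number","minimum":-1,"maximum":1}},"hand":{"type":"array","items":{"type":"number"}},"grip_force":{"type":"number"}},"required":["translation","yaw","hand"]}

```bash
mkdir -p pics; ls; python3 - <<'E'
from rig import telemetry, imaging, robot
import cv2
s=telemetry.read_state(); print({k:s[k] for k in('t','eef_pos','tool_rot','width','ft_force')}, robot.grip_depth)
for n in('side','top','wrist'):
    c=imaging.calibration(n); print(n,c)
    cv2.imwrite(f'pics/{n}0.png',imaging.snapshot(n)[:,:,::-1])
E
```

```text
pics
{'t': 0.0, 'eef_pos': array([ 0.27484047, -0.56076801,  0.23051203]), 'tool_rot': array([-0.59976774,  0.37463814, -0.37362399,  0.60027496]), 'width': 0.08545981680190796, 'ft_force': array([ 0.14676486, -0.13884489, -0.1370981 ])} 0.0187
side {'vfov': 56.28025388679398, 'cx': 280.818514082125, 'cy': 212.01812504909333, 'R': array([[-0.95209199, -0.30506298,  0.02138719],
       [-0.15120814,  0.40881904, -0.90000172],
       [ 0.26581372, -0.86011835, -0.43536134]]), 't': array([0.47961817, 0.09812082, 1.30856964])}
top {'vfov': 56.418660082588104, 'cx': 281.4457029440689, 'cy': 204.70783392353476, 'R': array([[ 0.02206101, -0.99953688, -0.0209603 ],
       [-0.9842397 , -0.01803439, -0.1759175 ],
       [ 0.17545802,  0.02451088, -0.98418174]]), 't': array([0.25237456, 0.45315589, 0.99637409])}
wrist {'vfov': 64.16370272208287, 'cx': 280.28133373938766, 'cy': 206.7880861094821, 'R': array([[ 0.44032322, -0.89783598, -0.00245351],
       [-0.86627143, -0.42555819,  0.26167543],
       [-0.23598573, -0.11309636, -0.96515281]]), 't': array([-0.62400297, -0.03520061,  0.37806156])}
```

View pics/top0.png

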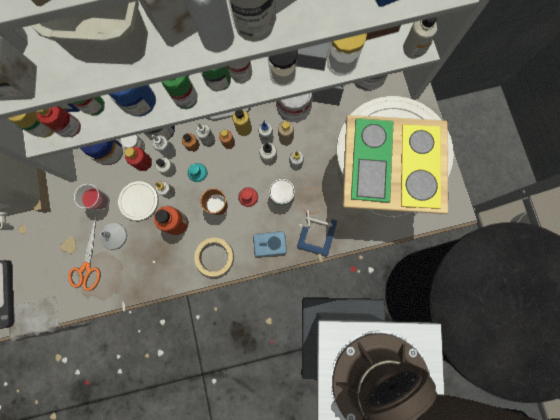

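View pics/side0.png

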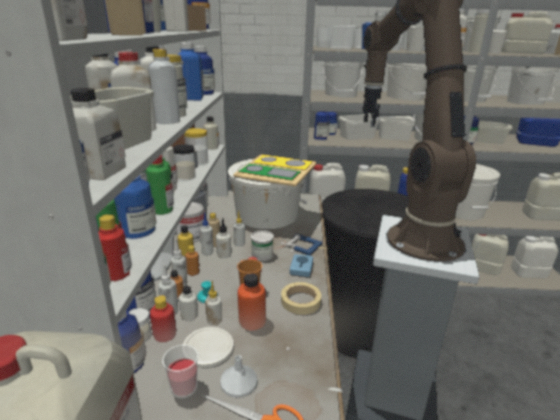

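View pics/wrist0.png

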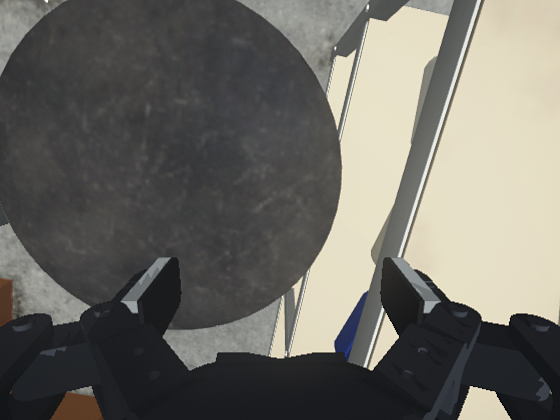

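Top view, candidates by pixel: the mould is at (269,243), the tan cup at (213,202), the red knob at (248,197) and the tin at (282,192). The turquoise knob-like thing at (197,172) is not meant. The mats are at (373,160) green and (421,163) yellow. I'll enlarge both views to check these.

```bash
cat > h.py <<'E'
import numpy as np, cv2
from rig import telemetry, imaging, robot
def K(c,h=420):
    f=h/2/np.tan(np.radians(c['vfov'])/2); return f
def proj(c,X):
    p=c['R']@np.asarray(X,float)+c['t']; f=K(c); return np.array([c['cx']+f*p[0]/p[2], c['cy']+f*p[1]/p[2]])
def ray(c,uv):
    f=K(c); d=np.array([(uv[0]-c['cx'])/f,(uv[1]-c['cy'])/f,1.]); R=np.array(c['R']); o=-R.T@c['t']; d=R.T@d
    return o,d/np.linalg.norm(d)
def onz(c,uv,z):
    o,d=ray(c,uv); return o+d*(z-o[2])/d[2]
def tri(c1,u1,c2,u2):
    o1,d1=ray(c1,u1);o2,d2=ray(c2,u2)
    A=np.stack([d1,-d2],1); s=np.linalg.lstsq(A,o2-o1,rcond=None)[0]
    a=o1+d1*s[0]; b=o2+d2*s[1]; return (a+b)/2,np.linalg.norm(a-b)
E
python3 - <<'E'
import cv2
from h import *
t=cv2.imread('pics/top0.png'); s=cv2.imread('pics/side0.png')
cv2.imwrite('pics/topc.png',cv2.resize(t[90:290,150:450],(800,533),interpolation=cv2.INTER_CUBIC)) 
cv2.imwrite('pics/sidec.png',cv2.resize(s[140:340,170:350],(540,600),interpolation=cv2.INTER_CUBIC))
c=imaging.calibration('top')
for n,uv,z in [('mould',(269,243),.022),('cup',(213,202),.078),('knob',(248,197),.044),('tin',(282,192),.068),('clamp',(318,235),.02),('tape',(214,257),.025),('bottle',(168,220),.13),('g',(373,160),.198),('y',(421,163),.198)]:
    print(n,onz(c,uv,z).round(3))
E
```

```text
mould [0.347 0.293 0.022]
cup [0.446 0.437 0.078]
knob [0.467 0.351 0.044]
tin [0.477 0.26  0.068]
clamp [0.372 0.163 0.02 ]
tape [0.307 0.437 0.025]
bottle [0.39  0.534 0.13 ]
g [0.528 0.051 0.198]
y [ 0.523 -0.058  0.198]
```

View pics/topc.png

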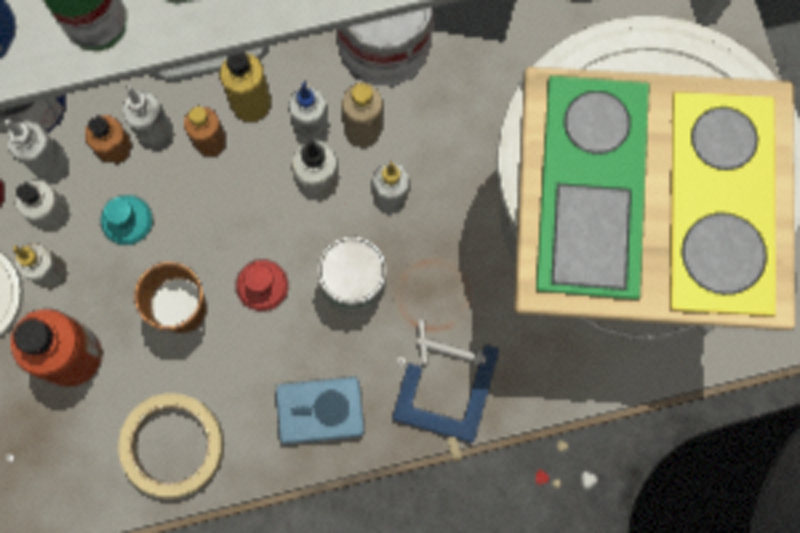

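View pics/sidec.png

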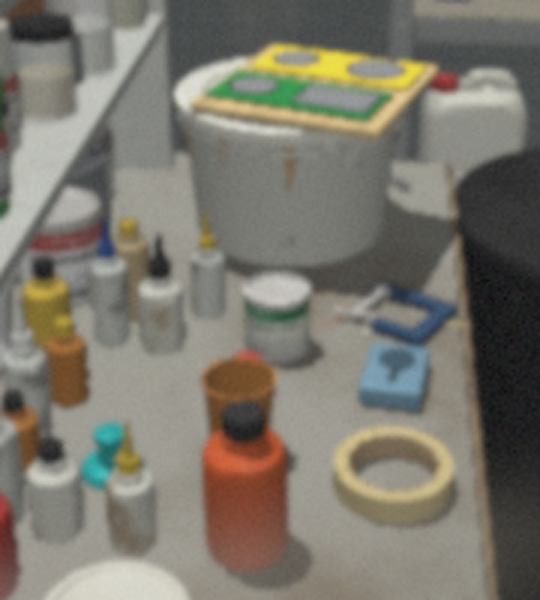

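The crops confirm the tin (white lid, green band at side crop (278,315)), the red knob, the tan cup and the blue mould. The large tin at the back has a red band and is not meant. Next I'll measure from both views, including the shelf edge.

```bash
cat > det.py <<'E'
from h import *
def comps(m,mina=60):
    n,l,st,ce=cv2.connectedComponentsWithStats(m.astype(np.uint8))
    return [(tuple(ce[i].round(1)),tuple(st[i])) for i in range(1,n) if st[i][4]>=mina]
def masks(bgr):
    h,s,v=[x.astype(int) for x in cv2.split(cv2.cvtColor(bgr,cv2.COLOR_BGR2HSV))]
    return dict(green=(h>55)&(h<80)&(s>120)&(v>70), yellow=(h>24)&(h<34)&(s>150)&(v>130), red=((h<5)|(h>174))&(s>110)&(v>80),
      blue=(h>95)&(h<112)&(s>70)&(v>90), tan=(h>5)&(h<14)&(s>110)&(v>60), grey=(s<40)&(v>80)&(v<190), white=(s<40)&(v>190))
E
python3 - <<'E'
from det import *
for n in('top','side'):
    b=cv2.imread(f'pics/{n}0.png'); M=masks(b)
    for k in('green','yellow','red','blue','tan'):
        for ce,st in comps(M[k],80): print(n,k,ce,st)
C={n:imaging.calibration(n) for n in('top','side')}
print('shelf far corner', tri(C['top'],(440,66),C['side'],(220,95)))
o={n:-C[n]['R'].T@C[n]['t'] for n in C};print(o)
w=imaging.calibration('wrist');s=telemetry.read_state()
from scipy.spatial.transform import Rotation as Ro
R=Ro.from_quat(s['tool_rot']).as_matrix(); print(R.round(3)); ow=-w['R'].T@w['t']; print('cam in tool',R.T@(ow-s['eef_pos'])); print('cam axes in tool',(w['R']@R).round(3))
E
```

```text
top green (np.float64(174.4), np.float64(82.7)) (np.int32(163), np.int32(77), np.int32(23), np.int32(11), np.int32(84))
top green (np.float64(372.7), np.float64(152.2)) (np.int32(352), np.int32(120), np.int32(40), np.int32(82), np.int32(1117))
top red (np.float64(49.9), np.float64(115.3)) (np.int32(37), np.int32(106), np.int32(23), np.int32(18), np.int32(228))
top red (np.float64(136.1), np.float64(156.7)) (np.int32(125), np.int32(147), np.int32(19), np.int32(18), np.int32(172))
top red (np.float64(89.5), np.float64(197.2)) (np.int32(82), np.int32(189), np.int32(16), np.int32(18), np.int32(209))
top red (np.float64(247.9), np.float64(196.6)) (np.int32(239), np.int32(188), np.int32(19), np.int32(18), np.int32(277))
top blue (np.float64(314.0), np.float64(243.4)) (np.int32(298), np.int32(227), np.int32(35), np.int32(28), np.int32(322))
top blue (np.float64(271.1), np.float64(244.4)) (np.int32(255), np.int32(233), np.int32(30), np.int32(22), np.int32(394))
top tan (np.float64(171.5), np.float64(221.5)) (np.int32(154), np.int32(206), np.int32(33), np.int32(29), np.int32(530))
top tan (np
[... 1288 characters left out ...]
nt32(30), np.int32(39), np.int32(460))
side tan (np.float64(251.2), np.float64(302.9)) (np.int32(238), np.int32(281), np.int32(28), np.int32(44), np.int32(972))
side tan (np.float64(281.7), np.float64(412.6)) (np.int32(262), np.int32(404), np.int32(42), np.int32(16), np.int32(263))
shelf far corner (array([ 0.69053158, -0.018936  ,  0.40698854]), np.float64(0.08914675071425414))
{'top': array([0.26562456, 0.23600807, 1.06562108]), 'side': array([0.12364152, 1.23172484, 0.64775185])}
[[ 0.44  -0.001  0.898]
 [-0.898  0.001  0.44 ]
 [-0.001 -1.    -0.   ]]
cam in tool [ 0.00014477 -0.14195643  0.0651002 ]
cam axes in tool [[ 1.     0.001  0.   ]
 [ 0.001 -0.262 -0.965]
 [-0.001  0.965 -0.262]]
```

```bash
python3 - <<'E'
import cv2
s=cv2.imread('pics/side0.png'); t=cv2.imread('pics/top0.png')
cv2.imwrite('pics/sidec2.png',cv2.resize(s[90:310,80:240],(582,600*220//220*1),interpolation=cv2.INTER_CUBIC))
cv2.imwrite('pics/topc2.png',cv2.resize(t[20:150,240:450],(800,495),interpolation=cv2.INTER_CUBIC))
E
```

```text
(no output)
```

View pics/sidec2.png

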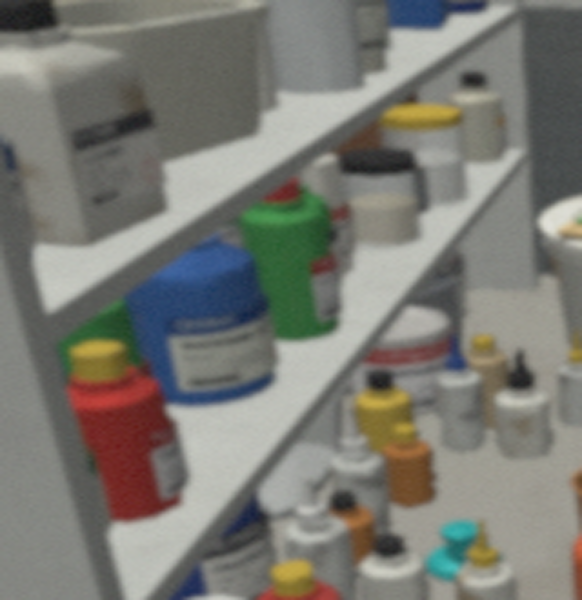

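View pics/topc2.png

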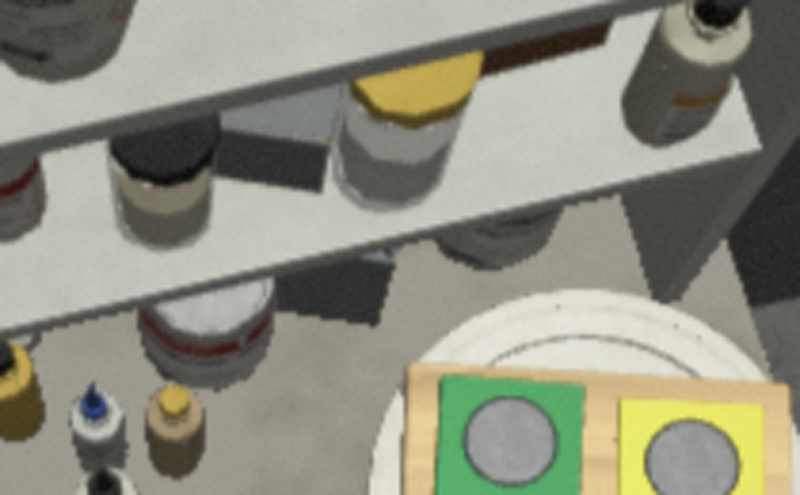

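```bash
python3 - <<'E'
from det import *
C={n:imaging.calibration(n) for n in('top','side')}
P,e=tri(C['top'],(439.5,59.4),C['side'],(223.5,146.8)); print(P,e)
for uv in [(240,107),(25,141)]: print(onz(C['top'],uv,P[2]))
# objects: two view heights
print('mould tri', tri(C['top'],(269.3,244),C['side'],(303,258)))
print('tin lid', tri(C['top'],(150+352*.375,90+270*.375),C['side'],(170+277/3,140+288/3)))
print('cup rim', tri(C['top'],(150+171*.375,90+294*.375),C['side'],(170+239/3,140+378/3)))
print('g disc',tri(C['top'],(150+597*.375,90+122*.375),C['side'],(170+255/3,140+86/3)))
print('y big',tri(C['top'],(150+724*.375,90+253*.375),C['side'],(170+377/3,140+69/3)))
print('g rect',tri(C['top'],(150+591*.375,90+237*.375),C['side'],(170+346/3,140+97/3)))
print('y small',tri(C['top'],(150+724*.375,90+138*.375),C['side'],(170+298/3,140+59/3)))
E
```

```text
[ 0.77434296 -0.10765184  0.20932591] 0.002097960659057615
[0.64788941 0.35908417 0.20932591]
[0.55763004 0.85624096 0.20932591]
mould tri (array([0.34386525, 0.29126029, 0.03600501]), np.float64(0.00018615279217845887))
tin lid (array([0.47991142, 0.26033524, 0.06622535]), np.float64(0.0008437853045710809))
cup rim (array([0.45096643, 0.43511505, 0.07478759]), np.float64(0.00036241517304099385))
g disc (array([0.58620862, 0.04689796, 0.19626843]), np.float64(0.0012380727040235766))
y big (array([ 0.4713441 , -0.05738878,  0.1976333 ]), np.float64(0.0005061246006069615))
g rect (array([0.47905666, 0.05429671, 0.20042479]), np.float64(0.0076895831380385865))
y small (array([ 0.57285152, -0.06197031,  0.19655852]), np.float64(0.001854771621479175))
```

Measurements are consistent: shelf edge front at z≈0.21 and x≥0.62 over the work, mats at z≈0.197, tin lid at 0.066, cup rim at 0.075. I'll move the wrist camera over the mats.

>>> play_rows:
  translation:
    - [-0.1,-0.25,0.12]
    - [-0.19,-0.14,0.22]
    - [-0.19,-0.14,0.22]
    - [-0.19,-0.14,0.22]
    - [-0.19,-0.14,0.22]
    - [-0.19,-0.14,0.22]
    - [-0.19,-0.05,0.22]
    - [-0.19,0,0.22]
  yaw: [0,0,0,0,0,0,0,0]
  hand: [0,0,0,0,0,0,0,0]
  grip_force: 30

```text
t: 0.95
eef_pos: [0.4051, -0.2575, 0.3827]
tool_rot: [0.6, -0.373, 0.375, -0.6]
ft_force: [1.0, 0.1, -0.4]
width: 0.0852
```

```bash
cat >> h.py <<'E'
from scipy.spatial.transform import Rotation as Ro
def plan(target,zang=None,n=None):
    s=telemetry.read_state(); R=Ro.from_quat(s['tool_rot']).as_matrix()
    a=np.degrees(np.arctan2(R[1,2],R[0,2])); d=R.T@(np.array(target)-s['eef_pos'])/0.15
    print('pos',s['eef_pos'].round(4),'zang',a.round(2),'tilt',np.degrees(np.arccos(-R[2,1])).round(2),'w',round(float(s['width']),4),'t',round(float(s['t']),2))
    print(' shift units',d.round(3),'norm rows',(np.linalg.norm(d)/.33).round(1), 'yaw units', None if zang is None else round(-(zang-a)/45,3))
E
python3 -c "
from h import *
plan((.52,0,.38),-3)"
```

```text
pos [ 0.4051 -0.2575  0.3827] zang 26.11 tilt 0.15 w 0.0852 t 0.95
 shift units [-1.204  0.018  1.443] norm rows 5.7 yaw units 0.647
```

>>> play_rows:
  translation:
    - [-0.2,0,0.24]
    - [-0.2,0,0.24]
    - [-0.2,0,0.24]
    - [-0.2,0,0.24]
    - [-0.2,0,0.24]
    - [-0.2,0,0.24]
    - [0,0,0]
    - [0,0,0]
  yaw: [0,0,0,0,0,0,0.16,0.16]
  hand: [0,0,0,0,0,0,0,0]

```text
t: 1.75
eef_pos: [0.5192, -0.0005, 0.3807]
tool_rot: [0.548, -0.447, 0.446, -0.548]
ft_force: [-0.7, -0.9, 0.3]
width: 0.0853
```

>>> play_rows:
  translation:
    - [0,0,0]
    - [0,0,0]
    - [0,0,0]
    - [0,0,0]
  yaw: [0.16,0.16,0,0]
  hand: [0,0,0,0]

```text
t: 2.15
eef_pos: [0.5189, -0.0023, 0.3812]
tool_rot: [-0.489, 0.511, -0.511, 0.489]
ft_force: [0.2, -0.8, 0.2]
width: 0.0855
```

```bash
python3 - <<'E'
from h import *
import pickle
plan((.52,0,.38),-3)
w=imaging.calibration('wrist'); b=imaging.snapshot('wrist')[:,:,::-1]
cv2.imwrite('pics/w1.png',b); pickle.dump(w,open('w1.pkl','wb'))
E
```

```text
pos [ 0.5189 -0.0023  0.3812] zang -2.47 tilt 0.02 w 0.0855 t 2.15
 shift units [-0.016  0.008  0.007] norm rows 0.1 yaw units 0.012
```

View pics/w1.png

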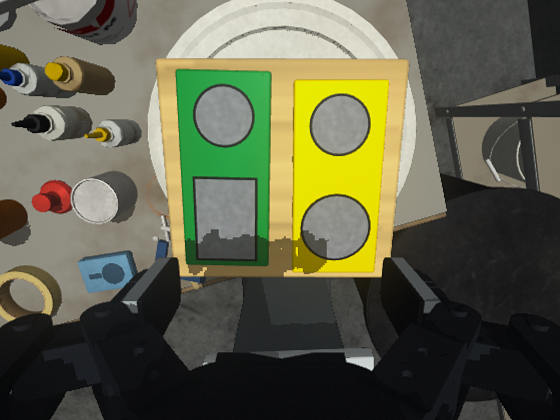

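The wrist view shows all four outlines: the green disc at (224,115), rectangle (225,219), small yellow disc (340,124) and large disc (336,226). I'll fit them on the mat plane.

```bash
cat > mats.py <<'E'
from h import *
import pickle
def mats(b,w,z=.198,prt=True):
    h,s,v=[x.astype(int) for x in cv2.split(cv2.cvtColor(b,cv2.COLOR_BGR2HSV))]
    out={}
    for k,m in dict(g=(h>50)&(h<85)&(s>110),y=(h>22)&(h<36)&(s>170)).items():
        m=m.astype(np.uint8); m[300:]=0
        cs,hi=cv2.findContours(m,cv2.RETR_CCOMP,cv2.CHAIN_APPROX_NONE)
        for i,c in enumerate(cs):
            a=cv2.contourArea(c)
            if hi[0][i][3]==-1 and a>8000:
                P=np.array([onz(w,p,z)[:2] for p in c[:,0,:].astype(float)])
                r=cv2.minAreaRect((P*1000).astype(np.float32)); print(k,'outer',np.round(r[0],1),np.round(r[1],1),round(r[2],2))
            if hi[0][i][3]!=-1 and a>1000:
                P=np.array([onz(w,p,z)[:2] for p in c[:,0,:].astype(float)])*1000
                e=cv2.fitEllipse(P.astype(np.float32)); r=cv2.minAreaRect(P.astype(np.float32))
                M=cv2.moments(c); px=(M['m10']/M['m00'],M['m01']/M['m00'])
                print(k,'hole px',np.round(px,1),'ell',np.round(e[0],1),np.round(e[1],1),'rect',np.round(r[0],1),np.round(r[1],1),round(r[2],2))
E
python3 - <<'E'
from mats import *
mats(cv2.imread('pics/w1.png'),pickle.load(open('w1.pkl','rb')))
# two-view heights: top vs wrist
t=imaging.calibration('top');w=pickle.load(open('w1.pkl','rb'))
for n,a,b in [('gd',(150+597*.375,90+122*.375),(224,115)),('ys',(150+724*.375,90+138*.375),(340,124.5)),('yb',(150+724*.375,90+253*.375),(336,226.5)),('tin',(282,191.2),(97,197))]:
    print(n,tri(t,a,w,b))
E
```

```text
g outer [530.8  51.2] [ 86.2 191.6] 86.18
g hole px [225.3 218.2] ell [484.3  54.7] [ 74.7 107.2] rect [484.2  54.5] [66.3 90.4] 86.06
g hole px [223.3 115.2] ell [586.2  47.8] [57.9 58.4] rect [586.2  47.9] [58.  58.6] 41.26
y outer [517.9 -58.2] [ 87.5 192.4] 87.55
y hole px [334.9 226.8] ell [471.3 -56.5] [71.6 71.8] rect [471.2 -56.4] [72.2 71.4] 43.4
y hole px [339.6 124.3] ell [573.3 -60.9] [57.8 58. ] rect [573.1 -61. ] [57.7 57.9] 88.83
gd (array([0.58692762, 0.0472043 , 0.19649155]), np.float64(0.00042843133529373066))
ys (array([ 0.573702  , -0.06164282,  0.19691282]), np.float64(0.0001371720460758085))
yb (array([ 0.47194591, -0.05793331,  0.19610543]), np.float64(0.00013104077706453947))
tin (array([0.4824986 , 0.26104531, 0.05629475]), np.float64(0.0018412496201126722))
```

```bash
python3 -c "
from h import *
plan((.42,.33,.31),85)"
```

```text
pos [ 0.5189 -0.0023  0.3812] zang -2.49 tilt 0.02 w 0.0854 t 2.2
 shift units [-2.185  0.474 -0.755] norm rows 7.2 yaw units -1.944
```

>>> play_rows:
  translation:
    - [-0.28,0,-0.09]
    - [-0.28,0,-0.09]
    - [-0.28,0.08,-0.09]
    - [-0.28,0.08,-0.09]
    - [-0.28,0.08,-0.1]
    - [-0.28,0.08,-0.1]
    - [-0.28,0.08,-0.1]
    - [-0.23,0.08,-0.1]
  yaw: [0,0,0,0,0,0,0,0]
  hand: [0,0,0,0,0,0,0,0]

```text
t: 3.0
eef_pos: [0.4196, 0.3334, 0.3089]
tool_rot: [-0.489, 0.511, -0.511, 0.489]
ft_force: [0.5, 0.4, 0.5]
width: 0.0856
```

>>> play_rows:
  translation:
    - [0,0,0]
    - [0,0,0]
    - [0,0,0]
    - [0,0,0]
    - [0,0,0]
    - [0,0,0]
    - [0,0,0]
    - [0,0,0]
  yaw: [-0.18,-0.18,-0.18,-0.18,-0.18,-0.18,-0.18,-0.18]
  hand: [0,0,0,0,0,0,0,0]

```text
t: 3.8
eef_pos: [0.4206, 0.331, 0.3093]
tool_rot: [0.687, -0.168, 0.168, -0.687]
ft_force: [0.4, -0.6, -0.1]
width: 0.0853
```

>>> play_rows:
  translation:
    - [0,0,0]
    - [0,0,0]
    - [0,0,0]
    - [0,0,0]
    - [0,0,0]
  yaw: [-0.18,-0.18,-0.14,0,0]
  hand: [0,0,0,0,0]

```text
t: 4.3
eef_pos: [0.4207, 0.331, 0.3092]
tool_rot: [-0.706, 0.034, -0.034, 0.706]
ft_force: [0.7, -0.2, 0.7]
width: 0.0853
```

```bash
python3 - <<'E'
from h import *
import pickle
plan((.42,.33,.31),85)
w=imaging.calibration('wrist'); b=imaging.snapshot('wrist')[:,:,::-1]
cv2.imwrite('pics/w2.png',b); pickle.dump(w,open('w2.pkl','wb'))
E
```

```text
pos [0.4207 0.331  0.3092] zang 84.47 tilt 0.01 w 0.0853 t 4.3
 shift units [-0.004 -0.005 -0.007] norm rows 0.0 yaw units -0.012
```

View pics/w2.png

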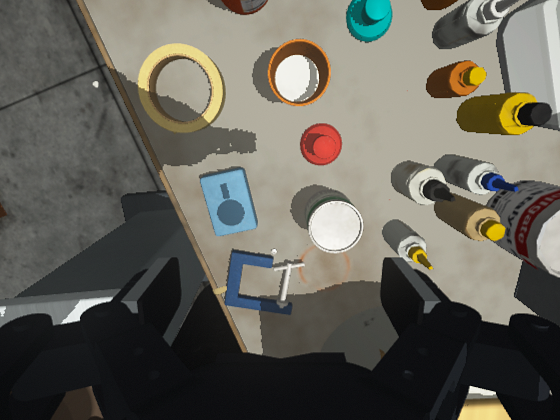

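The view shows the mould at (229,202), knob (321,144), cup (299,71), tin lid (335,226) and the clamp (262,282). The last one stays clear of the mould.

```bash
cat > seg.py <<'E'
from h import *
import pickle
def hsv(b): return [x.astype(int) for x in cv2.split(cv2.cvtColor(b,cv2.COLOR_BGR2HSV))]
def blob(m,near):
    m=m.astype(np.uint8); cs,_=cv2.findContours(m,cv2.RETR_EXTERNAL,cv2.CHAIN_APPROX_NONE)
    cs=[c for c in cs if cv2.contourArea(c)>150]
    d=[abs(cv2.pointPolygonTest(c,tuple(map(float,near)),True)) if cv2.pointPolygonTest(c,tuple(map(float,near)),False)<0 else 0 for c in cs]
    return cs[int(np.argmin(d))]
def toxy(w,c,z): return np.array([onz(w,p,z)[:2] for p in np.reshape(c,(-1,2)).astype(float)])*1000
E
python3 - <<'E'
from seg import *
b=cv2.imread('pics/w2.png');w=pickle.load(open('w2.pkl','rb'));h,s,v=hsv(b)
vis=b.copy()
def show(n,c,z):
    P=cv2.convexHull(toxy(w,c,z).astype(np.float32)); r=cv2.minAreaRect(P)
    (x,y),rad=cv2.minEnclosingCircle(P); e=cv2.fitEllipse(P)
    print(n,'z',z,'rect',np.round(r[0],1),np.round(r[1],1),round(r[2],1),'circ',round(x,1),round(y,1),round(2*rad,1),'ell',np.round(e[0],1),np.round(e[1],1))
    cv2.drawContours(vis,[c],-1,(255,0,255),1)
c=blob((h>95)&(h<112)&(s>60)&(v>60),(215,185)); show('mould',c,.022)
c=blob(((h<6)|(h>174))&(s>110)&(v>60),(321,144)); show('knobfoot',c,.02); show('knobfoot',c,0.01)
c=blob((h>4)&(h<16)&(s>90),(299,45)); show('cup',c,.078)
c=blob((s<45)&(v>175),(335,226)); show('tin',c,.068)
cv2.imwrite('pics/w2v.png',cv2.resize(vis[20:320,180:380],(533,800)[::1],interpolation=cv2.INTER_NEAREST)[:600])
g=b[115:175,290:350]; cv2.imwrite('pics/knob.png',cv2.resize(g,(600,600),interpolation=cv2.INTER_CUBIC))
E
```

```text
mould z 0.022 rect [347.5 293.5] [60.  84.4] 6.9 circ 347.2 293.5 99.0 ell [347.6 294. ] [ 74.8 104.4]
knobfoot z 0.02 rect [473.2 357.7] [51.3 52. ] 87.2 circ 473.4 357.4 52.9 ell [473.4 357.5] [51.7 52.6]
knobfoot z 0.01 rect [474.3 356.8] [52.5 53.2] 87.2 circ 474.5 356.5 54.2 ell [474.5 356.6] [52.9 53.8]
cup z 0.078 rect [449.  438.1] [64.2 65.8] 84.5 circ 449.1 438.0 66.1 ell [449. 438.] [65.3 65.9]
tin z 0.068 rect [480.1 261.2] [65.9 65. ] 84.5 circ 479.5 261.4 66.9 ell [479.6 261.4] [65.7 66.5]
```

View pics/w2v.png

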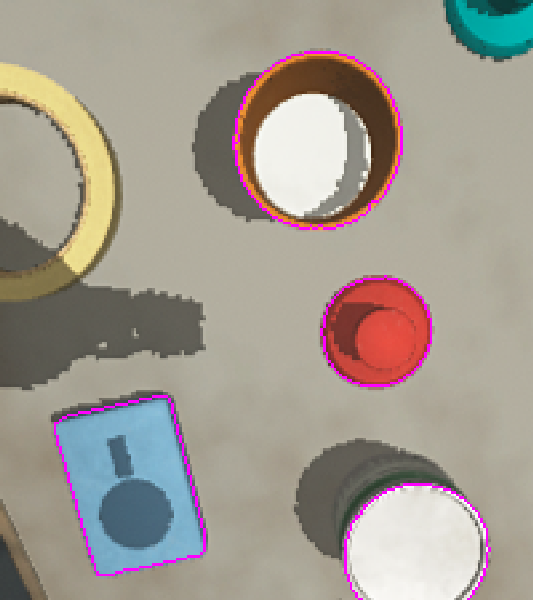

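View pics/knob.png

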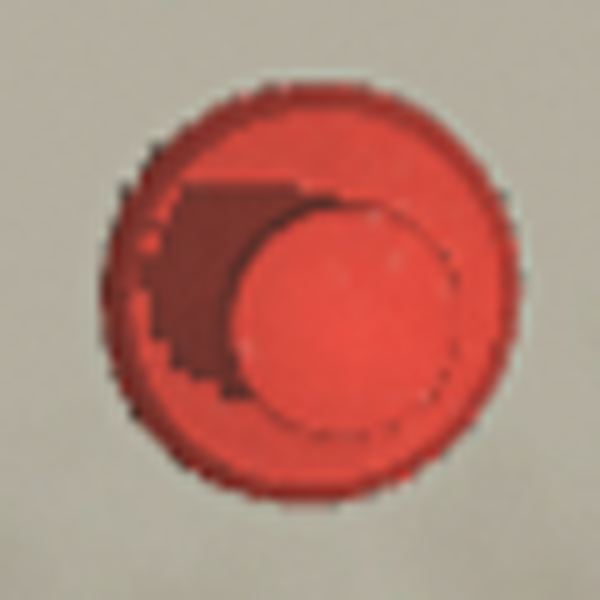

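```bash
python3 - <<'E'
from seg import *
w=pickle.load(open('w2.pkl','rb'));t=imaging.calibration('top')
print('head',onz(w,(324.6,147),.044), onz(w,(321.3,144.2),.0),onz(w,(321.3,144.2),.01))
def pw(X): return proj(w,X)
for n,X,uv in [('cup',(.449,.438,.078),(150+171*.375,90+294*.375)),('tin',(.4796,.2614,.068),(150+352*.375,90+270*.375)),('mould',(.3475,.2935,.022),(269.3,243.8))]:
    print(n,tri(w,pw(X),t,uv))
print('knob head',tri(w,(324.6,147),t,(150+260*.375,90+279*.375)))
plan((.3475,.2935,.08),96.9); plan((.3475,.2935,.08),6.9+90)
E
```

```text
head [0.47533455 0.35584278 0.044     ] [0.47647781 0.35559121 0.        ] [0.47537015 0.35648697 0.01      ]
cup (array([0.4504298 , 0.43726681, 0.07128558]), np.float64(0.0036087053341998638))
tin (array([0.47994711, 0.26025437, 0.06464967]), np.float64(0.000237066619500382))
mould (array([0.34608661, 0.29215701, 0.01553371]), np.float64(0.0006011068355721624))
knob head (array([0.47697231, 0.35437581, 0.0279749 ]), np.float64(0.0006054305493306079))
pos [0.4206 0.3311 0.3093] zang 84.48 tilt 0.0 w 0.0855 t 4.35
 shift units [-0.461  1.528 -0.296] norm rows 4.9 yaw units -0.276
pos [0.4206 0.3311 0.3093] zang 84.48 tilt 0.0 w 0.0855 t 4.35
 shift units [-0.461  1.528 -0.296] norm rows 4.9 yaw units -0.276
```

>>> play_rows:
  translation:
    - [0,0,0]
    - [0,0,0]
    - [0,0,0]
  yaw: [-0.14,-0.136,0]
  hand: [0,0,0]

```text
t: 4.65
eef_pos: [0.4206, 0.3311, 0.3093]
tool_rot: [0.706, 0.043, -0.043, -0.706]
ft_force: [0.2, 0.4, 0.9]
width: 0.0855
```

```bash
python3 -c "
from h import *
plan((.3475,.2935,.1),96.9)"
```

```text
pos [0.4206 0.3311 0.3093] zang 97.05 tilt 0.01 w 0.0855 t 4.65
 shift units [-0.514  1.395 -0.189] norm rows 4.5 yaw units 0.003
```

>>> play_rows:
  translation:
    - [-0.171,0.1,-0.063]
    - [-0.171,0.2,-0.063]
    - [-0.172,0.2,-0.063]
    - [0,0.3,0]
    - [0,0.3,0]
    - [0,0.295,0]
    - [0,0,0]
  yaw: [0,0,0,0,0,0,0]
  hand: [0,0,0,0,0,0,0]

```text
t: 5.35
eef_pos: [0.3452, 0.2909, 0.0961]
tool_rot: [0.708, 0.04, -0.045, -0.704]
ft_force: [-0.3, -0.1, 0.4]
width: 0.0851
```

```bash
python3 - <<'E'
from h import *
import pickle
plan((.3475,.2935,.004),96.9)
w=imaging.calibration('wrist'); b=imaging.snapshot('wrist')[:,:,::-1]
cv2.imwrite('pics/w3.png',b); pickle.dump(w,open('w3.pkl','wb'))
from seg import *
h,s,v=hsv(b); p=proj(w,(.3475,.2935,.022)); print(p)
c=blob((h>95)&(h<112)&(s>60)&(v>60),p+[0,-15]); r=cv2.minAreaRect(toxy(w,c,.022).astype(np.float32)); print(r)
E
```

```text
pos [0.3452 0.2909 0.0961] zang 96.85 tilt 0.48 w 0.0851 t 5.35
 shift units [0.022 0.614 0.018] norm rows 1.9 yaw units -0.001
[286.24651925 213.4118191 ]
((346.1175537109375, 293.6624450683594), (58.03544998168945, 83.74596405029297), 7.099641799926758)
```

View pics/w3.png

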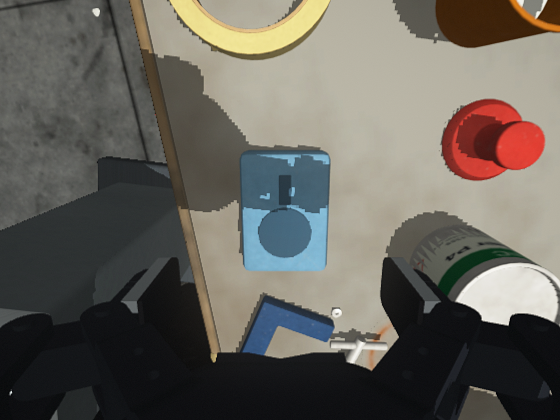

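>>> play_rows:
  translation:
    - [0.012,0.2,0.018]
    - [0,0.2,0]
    - [0,0.2,0]
    - [0,0,0]
    - [0,0,0]
  yaw: [0,0,0,0,0]
  hand: [0,0,0,0,0]

```text
t: 5.9
eef_pos: [0.3499, 0.2976, 0.012]
tool_rot: [-0.705, -0.044, 0.042, 0.706]
ft_force: [-0.3, -0.6, 0.1]
width: 0.0857
```

```bash
python3 -c "
from h import *
plan((.3467,.2935,.004),96.9)"
```

```text
pos [0.3499 0.2976 0.012 ] zang 96.97 tilt 0.11 w 0.0857 t 5.9
 shift units [-0.025  0.053 -0.024] norm rows 0.2 yaw units 0.002
```

>>> play_rows:
  translation:
    - [-0.024,0.025,-0.024]
    - [0,0.028,0]
    - [0,0,0]
    - [0,0,0]
  yaw: [0,0,0,0]
  hand: [0,0,0,0]

```text
t: 6.3
eef_pos: [0.3461, 0.2925, 0.0025]
tool_rot: [-0.706, -0.043, 0.043, 0.706]
ft_force: [0.0, -0.1, 0.7]
width: 0.0855
```

```bash
python3 -c "
from h import *
plan((.3467,.2935,.004),96.9)"
```

```text
pos [0.3461 0.2925 0.0025] zang 97.02 tilt 0.03 w 0.0855 t 6.3
 shift units [ 0.005 -0.01   0.006] norm rows 0.0 yaw units 0.003
```

Good. Close with a 40 N grip, then lift.

>>> play_rows:
  translation:
    - [0,0,0]
    - [0,0,0]
    - [0,0,0]
    - [0,0,0]
    - [0,0,0]
    - [0,0,0]
    - [0,0,0]
    - [0,0,0]
  yaw: [0,0,0,0,0,0,0,0]
  hand: [150,255,255,255,255,255,255,255]
  grip_force: 40

```text
t: 7.1
eef_pos: [0.346, 0.2926, 0.0024]
tool_rot: [-0.706, -0.044, 0.043, 0.706]
ft_force: [0.4, -1.5, 6.7]
width: 0.0592
```

>>> play_rows:
  translation:
    - [0,-0.05,0]
    - [0,-0.15,0]
    - [0,-0.3,0]
    - [0,-0.3,0]
    - [0,-0.3,0]
    - [0,-0.3,0]
    - [0,-0.3,0]
    - [0,-0.3,0]
  yaw: [0,0,0,0,0,0,0,0]
  hand: [255,255,255,255,255,255,255,255]

```text
t: 7.9
eef_pos: [0.3448, 0.2922, 0.3042]
tool_rot: [0.706, 0.044, -0.044, -0.706]
ft_force: [1.7, 0.2, -0.9]
width: 0.0588
```

>>> play_rows:
  translation:
    - [0,0,0]
    - [0,0,0]
    - [0,0,0]
  yaw: [0,0,0]
  hand: [255,255,255]

```text
t: 8.2
eef_pos: [0.3452, 0.2917, 0.301]
tool_rot: [0.706, 0.043, -0.044, -0.705]
ft_force: [-0.6, 0.7, -2.0]
width: 0.0591
```

```bash
python3 - <<'E'
from h import *
import pickle
plan((.484,.0545,.3),-3.9)
w=imaging.calibration('wrist'); b=imaging.snapshot('wrist')[:,:,::-1]
cv2.imwrite('pics/w4.png',b); pickle.dump(w,open('w4.pkl','wb'))
E
```

```text
pos [0.3452 0.2917 0.301 ] zang 97.03 tilt 0.12 w 0.0591 t 8.2
 shift units [ 0.724  0.008 -1.682] norm rows 5.6 yaw units 2.243
```

View pics/w4.png

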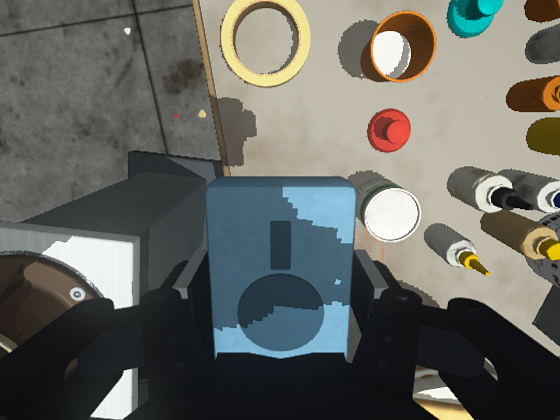

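>>> play_rows:
  translation:
    - [0.12,0,-0.28]
    - [0.12,0,-0.28]
    - [0.12,0,-0.28]
    - [0.12,0,-0.28]
    - [0.12,0,-0.28]
    - [0.12,0,-0.28]
    - [0,0,0]
    - [0,0,0]
  yaw: [0,0,0,0,0,0,0.17,0.17]
  hand: [255,255,255,255,255,255,255,255]

```text
t: 9.05
eef_pos: [0.4836, 0.0537, 0.3001]
tool_rot: [-0.705, 0.055, -0.052, 0.705]
ft_force: [-0.1, 0.5, -1.3]
width: 0.0591
```

>>> play_rows:
  translation:
    - [0,0,0]
    - [0,0,0]
    - [0,0,0]
    - [0,0,0]
    - [0,0,0]
    - [0,0,0]
    - [0,0,0]
    - [0,0,0]
  yaw: [0.17,0.17,0.17,0.17,0.17,0.17,0.17,0.17]
  hand: [255,255,255,255,255,255,255,255]

```text
t: 9.85
eef_pos: [0.483, 0.0556, 0.3004]
tool_rot: [0.581, -0.405, 0.403, -0.579]
ft_force: [-0.2, -0.3, -0.9]
width: 0.0589
```

>>> play_rows:
  translation:
    - [0,0,0]
    - [0,0,0]
    - [0,0,0]
    - [0,0,0]
    - [0,0,0]
    - [0,0,0]
  yaw: [0.17,0.17,0.17,0.03,0,0]
  hand: [255,255,255,255,255,255]

```text
t: 10.45
eef_pos: [0.4836, 0.0557, 0.3015]
tool_rot: [-0.484, 0.516, -0.515, 0.484]
ft_force: [-0.5, 0.4, -1.5]
width: 0.0589
```

```bash
python3 -c "
from h import *
plan((.4832,.0546,.24),-3.9)"
```

```text
pos [0.4836 0.0557 0.3015] zang -3.58 tilt 0.07 w 0.0589 t 10.45
 shift units [ 0.007  0.41  -0.002] norm rows 1.2 yaw units 0.007
```

>>> play_rows:
  translation:
    - [0.007,0.2,-0.002]
    - [0,0.2,0]
    - [0,0.1,0]
    - [0,0.1,0]
    - [0,0,0]
    - [0,0,0]
  yaw: [0.007,0,0,0,0,0]
  hand: [255,255,255,255,255,255]

```text
t: 11.05
eef_pos: [0.4835, 0.0546, 0.2123]
tool_rot: [-0.482, 0.517, -0.517, 0.482]
ft_force: [0.5, -0.1, -1.6]
width: 0.0589
```

```bash
python3 - <<'E'
from h import *
plan((.4832,.0546,.2015),-3.9)
cv2.imwrite('pics/w5.png',imaging.snapshot('wrist')[:,:,::-1])
E
```

```text
pos [0.4835 0.0546 0.2123] zang -4.01 tilt 0.03 w 0.0589 t 11.05
 shift units [-0.     0.072 -0.002] norm rows 0.2 yaw units -0.003
```

View pics/w5.png

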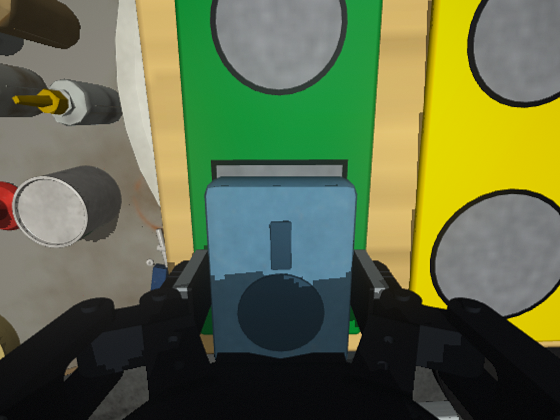

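Aligned with its rectangle: the outline edges at columns 211 and 347 bracket the mould. Lowering.

>>> play_rows:
  translation:
    - [0,0.03,0]
    - [0,0.03,0]
    - [0,0.008,0]
    - [0,0,0]
    - [0,0,0]
  yaw: [0,0,0,0,0]
  hand: [255,255,255,255,255]

```text
t: 11.6
eef_pos: [0.4836, 0.0546, 0.202]
tool_rot: [0.482, -0.517, 0.518, -0.482]
ft_force: [0.4, -0.1, -0.8]
width: 0.059
```

>>> play_rows:
  translation:
    - [0,0.008,0]
    - [0,0,0]
    - [0,0,0]
    - [0,0,0]
    - [0,0,0]
    - [0,0,0]
    - [0,0,0]
  yaw: [0,0,0,0,0,0,0]
  hand: [255,255,0,0,0,0,0]

```text
t: 12.3
eef_pos: [0.4835, 0.0546, 0.2008]
tool_rot: [0.482, -0.517, 0.518, -0.482]
ft_force: [0.4, -0.3, 0.4]
width: 0.0854
```

>>> play_rows:
  translation:
    - [0,-0.1,0]
    - [0,-0.25,0]
    - [0,-0.25,0]
    - [0,-0.3,0]
    - [0,-0.3,0]
    - [0,0,0]
    - [0,0,0]
  yaw: [0,0,0,0,0,0,0]
  hand: [0,0,0,0,0,0,0]

```text
t: 13.0
eef_pos: [0.4839, 0.0547, 0.3816]
tool_rot: [0.481, -0.517, 0.518, -0.482]
ft_force: [0.4, -0.4, -0.7]
width: 0.0855
```

```bash
python3 - <<'E'
from seg import *
plan((.475,.356,.3),87)
w=imaging.calibration('wrist'); b=imaging.snapshot('wrist')[:,:,::-1]
cv2.imwrite('pics/w6.png',b);h,s,v=hsv(b); p=proj(w,(.484,.0545,.22)); print(p)
m=(h>95)&(h<112)&(s>60)&(v>50); m[260:]=0
c=blob(m,p+[0,-20]); print(cv2.minAreaRect(toxy(w,c,.22).astype(np.float32)))
E
```

```text
pos [0.4839 0.0547 0.3816] zang -4.09 tilt 0.13 w 0.0855 t 13.0
 shift units [-1.999  0.544 -0.204] norm rows 6.3 yaw units -2.024
[280.10085928 189.18328079]
((483.22100830078125, 54.376068115234375), (57.93647003173828, 82.25326538085938), 85.9336929321289)
```

View pics/w6.png

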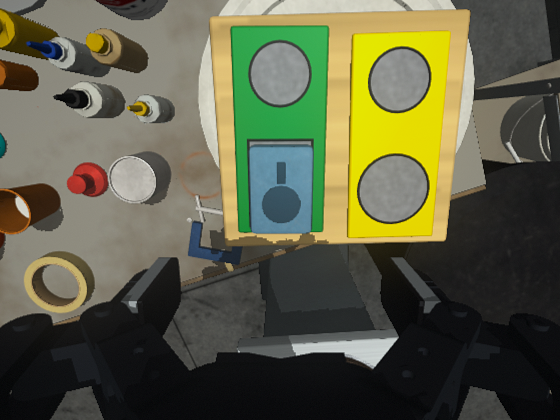

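Mould is placed within about 1 mm, at (483.2,54.4) against (484.2,54.5), angle 85.9°. Now the knob.

>>> play_rows:
  translation:
    - [-0.29,0,-0.03]
    - [-0.29,0,-0.03]
    - [-0.29,0.05,-0.03]
    - [-0.29,0.05,-0.03]
    - [-0.29,0.1,-0.03]
    - [-0.29,0.1,-0.03]
    - [-0.26,0.1,-0.02]
    - [0,0.1,0]
  yaw: [0,0,0,0,0,0,0,0]
  hand: [0,0,0,0,0,0,0,0]

```text
t: 13.85
eef_pos: [0.4717, 0.3614, 0.3028]
tool_rot: [-0.485, 0.517, -0.514, 0.483]
ft_force: [-0.5, 0.2, 0.1]
width: 0.0853
```

>>> play_rows:
  translation:
    - [0,0,0]
    - [0,0,0]
    - [0,0,0]
    - [0,0,0]
    - [0,0,0]
    - [0,0,0]
    - [0,0,0]
    - [0,0,0]
  yaw: [-0.17,-0.17,-0.17,-0.17,-0.17,-0.17,-0.17,-0.17]
  hand: [0,0,0,0,0,0,0,0]

```text
t: 14.65
eef_pos: [0.4743, 0.3553, 0.3039]
tool_rot: [0.68, -0.199, 0.197, -0.678]
ft_force: [0.9, -0.1, -0.4]
width: 0.0853
```

>>> play_rows:
  translation:
    - [0,0,0]
    - [0,0,0]
    - [0,0,0]
    - [0,0,0]
    - [0,0,0]
    - [0,0,0]
  yaw: [-0.17,-0.17,-0.17,-0.15,0,0]
  hand: [0,0,0,0,0,0]

```text
t: 15.25
eef_pos: [0.4746, 0.3555, 0.3045]
tool_rot: [0.707, -0.021, 0.02, -0.706]
ft_force: [-0.0, -0.7, 0.1]
width: 0.0855
```

```bash
python3 -c "
from h import *
plan((.475,.356,.12),87)"
```

```text
pos [0.4746 0.3555 0.3045] zang 86.63 tilt 0.11 w 0.0855 t 15.25
 shift units [0.004 1.23  0.005] norm rows 3.7 yaw units -0.008
```

>>> play_rows:
  translation:
    - [0.004,0.3,0.005]
    - [0,0.3,0]
    - [0,0.3,0]
    - [0,0.2,0]
    - [0,0.13,0]
    - [0,0,0]
    - [0,0,0]
    - [0,0,0]
  yaw: [0,0,0,0,0,0,0,0]
  hand: [0,0,0,0,0,0,0,0]

```text
t: 16.05
eef_pos: [0.476, 0.3575, 0.1227]
tool_rot: [-0.706, 0.019, -0.021, 0.707]
ft_force: [-0.9, -0.0, -0.2]
width: 0.0856
```

```bash
python3 - <<'E'
from seg import *
plan((.475,.356,.025),87)
w=imaging.calibration('wrist'); b=imaging.snapshot('wrist')[:,:,::-1]
cv2.imwrite('pics/w7.png',b); pickle.dump(w,open('w7.pkl','wb'))
print(proj(w,(.475,.356,.044)),proj(w,(.475,.356,.0)))
E
```

```text
pos [0.476  0.3575 0.1227] zang 86.76 tilt 0.12 w 0.0856 t 16.05
 shift units [-0.007  0.651 -0.011] norm rows 2.0 yaw units -0.005
[280.02122554 217.33161823] [280.07522063 201.72119843]
```

View pics/w7.png

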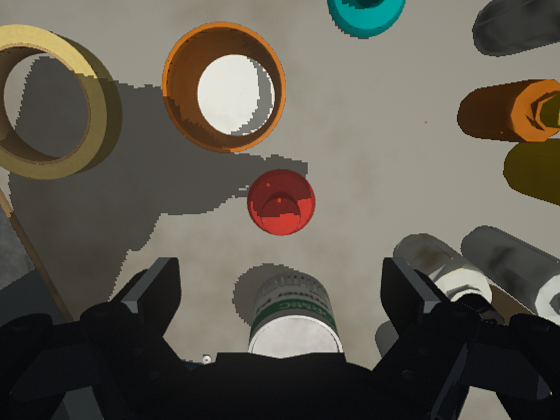

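```bash
python3 - <<'E'
from seg import *
b=cv2.imread('pics/w7.png');w=pickle.load(open('w7.pkl','rb'));h,s,v=hsv(b)
c=blob(((h<8)|(h>172))&(s>110)&(v>40),(281,200)); 
for z in(.01,.02): print(cv2.fitEllipse(toxy(w,c,z).astype(np.float32)))
w2=pickle.load(open('w2.pkl','rb')); t=imaging.calibration('top')
print('bottle base', onz(w2,(400,175),0), onz(w2,(390,238),0)); print('cap',tri(w2,(437,191),t,(150+313*.375,90+153*.375)))
cv2.imwrite('pics/knob2.png',cv2.resize(b[160:245,235:325],(635,600),interpolation=cv2.INTER_CUBIC))
E
```

```text
((475.6263122558594, 357.772216796875), (52.7347412109375, 52.81877136230469), 49.605777740478516)
((475.7578430175781, 360.312744140625), (50.66428756713867, 50.74502182006836), 49.605186462402344)
bottle base [0.58027737 0.30412811 0.        ] [0.56573243 0.2141408  0.        ]
cap (array([0.59079394, 0.30033309, 0.08861124]), np.float64(0.00014643058998916908))
```

View pics/knob2.png

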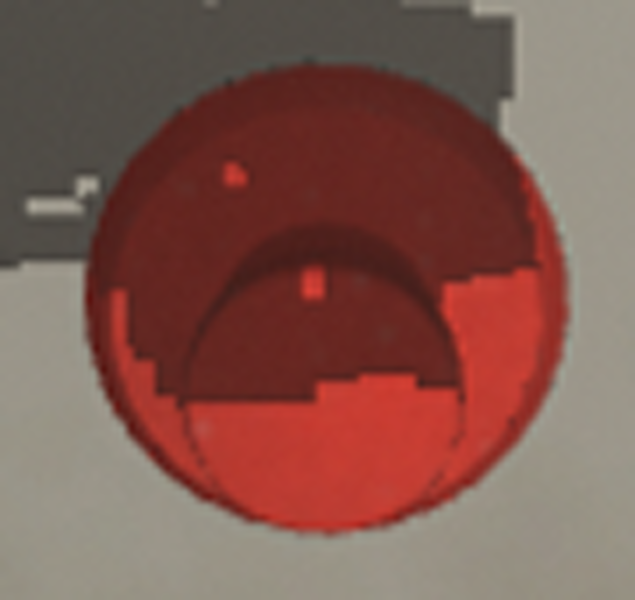

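>>> play_rows:
  translation:
    - [-0.003,0.2,-0.007]
    - [0,0.2,0]
    - [0,0.15,0]
    - [0,0.1,0]
    - [0,0,0]
    - [0,0,0]
    - [0,0,0]
  yaw: [0,0,0,0,0,0,0]
  hand: [0,0,0,0,0,0,0]

```text
t: 16.8
eef_pos: [0.4757, 0.3565, 0.0252]
tool_rot: [-0.706, 0.019, -0.02, 0.707]
ft_force: [0.8, 0.7, 0.7]
width: 0.0855
```

```bash
python3 -c "
from h import *
plan((.4756,.3565,.025),87)"
```

```text
pos [0.4757 0.3565 0.0252] zang 86.8 tilt 0.13 w 0.0855 t 16.8
 shift units [-0.001  0.001  0.   ] norm rows 0.0 yaw units -0.004
```

>>> play_rows:
  translation:
    - [0,0,0]
    - [0,0,0]
    - [0,0,0]
    - [0,0,0]
    - [0,0,0]
    - [0,0,0]
    - [0,0,0]
    - [0,0,0]
  yaw: [0,0,0,0,0,0,0,0]
  hand: [130,255,255,255,255,255,255,255]
  grip_force: 30

```text
t: 17.6
eef_pos: [0.4751, 0.3557, 0.0239]
tool_rot: [-0.707, 0.02, -0.02, 0.707]
ft_force: [-1.4, -1.6, 6.1]
width: 0.0252
```

>>> play_rows:
  translation:
    - [0,-0.05,0]
    - [0,-0.15,0]
    - [0,-0.3,0]
    - [0,-0.3,0]
    - [0,-0.3,0]
    - [0,-0.3,0]
    - [0,-0.3,0]
    - [0,-0.25,0]
  yaw: [0,0,0,0,0,0,0,0]
  hand: [255,255,255,255,255,255,255,255]

```text
t: 18.4
eef_pos: [0.4748, 0.3558, 0.3192]
tool_rot: [-0.706, 0.019, -0.02, 0.707]
ft_force: [-0.4, 0.3, -0.0]
width: 0.0254
```

>>> play_rows:
  translation:
    - [0,0,0]
    - [0,0,0]
    - [0,0,0]
  yaw: [0,0,0]
  hand: [255,255,255]

```text
t: 18.7
eef_pos: [0.4748, 0.3549, 0.315]
tool_rot: [0.707, -0.02, 0.019, -0.706]
ft_force: [-0.6, 0.1, -1.9]
width: 0.0249
```

```bash
python3 - <<'E'
from h import *
plan((.5732,-.061,.32),87)
cv2.imwrite('pics/w8.png',imaging.snapshot('wrist')[:,:,::-1])
E
```

```text
pos [0.4748 0.3549 0.315 ] zang 86.82 tilt 0.11 w 0.0249 t 18.7
 shift units [ 0.809 -0.03  -2.732] norm rows 8.6 yaw units -0.004
```

View pics/w8.png

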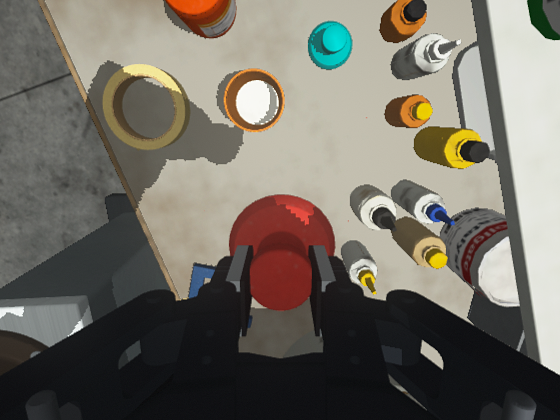

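>>> play_rows:
  translation:
    - [0.09,0,-0.304]
    - [0.09,0,-0.304]
    - [0.09,0,-0.304]
    - [0.09,0,-0.304]
    - [0.09,0,-0.304]
    - [0.09,0,-0.304]
    - [0.09,0,-0.304]
    - [0.09,0,-0.304]
  yaw: [0,0,0,0,0,0,0,0]
  hand: [255,255,255,255,255,255,255,255]

```text
t: 19.55
eef_pos: [0.5622, -0.0169, 0.315]
tool_rot: [0.707, -0.02, 0.019, -0.707]
ft_force: [0.8, 1.0, -0.3]
width: 0.0253
```

>>> play_rows:
  translation:
    - [0.09,0,-0.3]
    - [0,0,0]
    - [0,0,0]
    - [0,0,0]
  yaw: [0,0,0,0]
  hand: [255,255,255,255]

```text
t: 19.95
eef_pos: [0.5731, -0.059, 0.3156]
tool_rot: [-0.707, 0.019, -0.019, 0.707]
ft_force: [-0.2, 1.3, -0.3]
width: 0.0251
```

```bash
python3 -c "
from h import *
plan((.5732,-.061,.235),87)"
```

```text
pos [ 0.5731 -0.059   0.3156] zang 86.92 tilt 0.09 w 0.0251 t 19.95
 shift units [ 0.002  0.537 -0.014] norm rows 1.6 yaw units -0.002
```

>>> play_rows:
  translation:
    - [0.002,0.2,-0.014]
    - [0,0.2,0]
    - [0,0.1,0]
    - [0,0.037,0]
    - [0,0,0]
    - [0,0,0]
    - [0,0,0]
  yaw: [0,0,0,0,0,0,0]
  hand: [255,255,255,255,255,255,255]

```text
t: 20.65
eef_pos: [0.5745, -0.062, 0.2369]
tool_rot: [0.707, -0.019, 0.02, -0.707]
ft_force: [0.8, -0.3, -0.4]
width: 0.0252
```

```bash
python3 - <<'E'
from h import *
plan((.5732,-.061,.2225),87)
cv2.imwrite('pics/w9.png',imaging.snapshot('wrist')[:,:,::-1])
E
```

```text
pos [ 0.5745 -0.062   0.2369] zang 86.83 tilt 0.11 w 0.0252 t 20.65
 shift units [-0.009  0.096  0.006] norm rows 0.3 yaw units -0.004
```

View pics/w9.png

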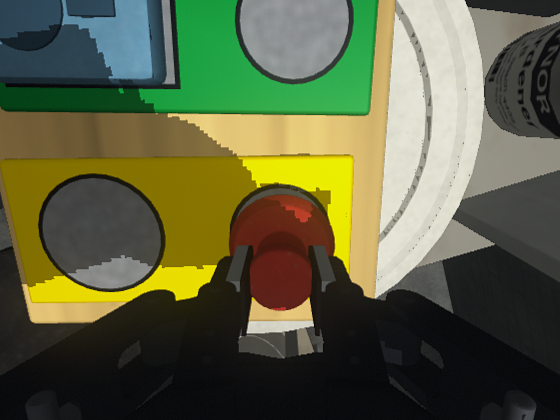

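The knob foot sits over the small disc (foot centre about (282,243), disc about (279,240)). Lowering and releasing.

>>> play_rows:
  translation:
    - [-0.009,0.04,0.005]
    - [0,0.04,0]
    - [0,0.015,0]
    - [0,0,0]
    - [0,0,0]
  yaw: [0,0,0,0,0]
  hand: [255,255,255,255,255]

```text
t: 21.2
eef_pos: [0.5725, -0.0616, 0.2219]
tool_rot: [0.707, -0.02, 0.02, -0.707]
ft_force: [-3.4, -1.4, 7.4]
width: 0.0251
```

>>> play_rows:
  translation:
    - [0,0,0]
    - [0,0,0]
    - [0,0,0]
    - [0,0,0]
    - [0,-0.1,0]
    - [0,-0.25,0]
    - [0,-0.25,0]
    - [0,-0.25,0]
  yaw: [0,0,0,0,0,0,0,0]
  hand: [60,60,60,60,60,0,0,0]

```text
t: 22.0
eef_pos: [0.5723, -0.0613, 0.3515]
tool_rot: [-0.707, 0.019, -0.02, 0.707]
ft_force: [0.3, -0.8, -0.4]
width: 0.0857
```

>>> play_rows:
  translation:
    - [0,-0.2,0]
    - [0,0,0]
    - [0,0,0]
  yaw: [0,0,0]
  hand: [0,0,0]

```text
t: 22.3
eef_pos: [0.5727, -0.0613, 0.3801]
tool_rot: [0.707, -0.019, 0.02, -0.707]
ft_force: [-0.2, -0.1, -0.7]
width: 0.0851
```

```bash
python3 - <<'E'
from seg import *
plan((.4798,.2608,.3),0)
w=imaging.calibration('wrist'); b=imaging.snapshot('wrist')[:,:,::-1]; cv2.imwrite('pics/w10.png',b)
p=proj(w,(.573,-.061,.22));print(p);h,s,v=hsv(b)
c=blob(((h<8)|(h>172))&(s>110)&(v>40),p)
for z in(.198,.208,.218): print(np.round(cv2.fitEllipse(toxy(w,c,z).astype(np.float32))[0],1),np.round(cv2.fitEllipse(toxy(w,c,z).astype(np.float32))[1],1))
E
```

```text
pos [ 0.5727 -0.0613  0.3801] zang 86.83 tilt 0.11 w 0.0851 t 22.3
 shift units [-0.738  0.533  2.11 ] norm rows 7.0 yaw units 1.93
[281.34017511 189.66429916]
[573.5 -66.1] [45.9 47.1]
[573.6 -63.9] [44.5 45.7]
[573.7 -61.7] [43.1 44.2]
```

View pics/w10.png

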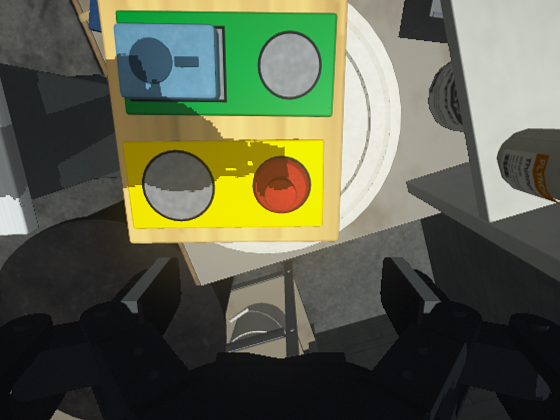

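The knob is upright in its disc at (282,184). Now the tin, with jaws along world y.

>>> play_rows:
  translation:
    - [-0.1,0,0.29]
    - [-0.1,0,0.29]
    - [-0.1,0,0.29]
    - [-0.1,0,0.29]
    - [-0.1,0,0.29]
    - [-0.1,0,0.29]
    - [-0.1,0,0.29]
    - [-0.04,0,0.08]
  yaw: [0,0,0,0,0,0,0,0]
  hand: [0,0,0,0,0,0,0,0]

```text
t: 23.15
eef_pos: [0.476, 0.2652, 0.3783]
tool_rot: [-0.706, 0.018, -0.016, 0.707]
ft_force: [-0.2, 0.8, -0.3]
width: 0.0859
```

>>> play_rows:
  translation:
    - [0,0,0]
    - [0,0,0]
    - [0,0,0]
    - [0,0,0]
    - [0,0,0]
    - [0,0,0]
    - [0,0,0]
    - [0,0,0]
  yaw: [0.175,0.175,0.175,0.175,0.175,0.175,0.175,0.175]
  hand: [0,0,0,0,0,0,0,0]

```text
t: 23.95
eef_pos: [0.4792, 0.2596, 0.3779]
tool_rot: [0.592, -0.388, 0.388, -0.591]
ft_force: [-0.0, 0.5, 0.0]
width: 0.0853
```

>>> play_rows:
  translation:
    - [0,0,0]
    - [0,0.2,0]
    - [0,0.3,0]
    - [0,0.2,0]
    - [0,0,0]
    - [0,0,0]
    - [0,0,0]
  yaw: [0.175,0.175,0.175,0,0,0,0]
  hand: [0,0,0,0,0,0,0]

```text
t: 24.65
eef_pos: [0.48, 0.2611, 0.2756]
tool_rot: [-0.5, 0.499, -0.499, 0.502]
ft_force: [-0.1, 1.3, -0.2]
width: 0.0856
```

```bash
python3 - <<'E'
from seg import *
plan((.4798,.2608,.16),0)
w=imaging.calibration('wrist'); b=imaging.snapshot('wrist')[:,:,::-1]; cv2.imwrite('pics/w11.png',b); pickle.dump(w,open('w11.pkl','wb'))
p=proj(w,(.4798,.2608,.068));print(p)
E
```

```text
pos [0.48   0.2611 0.2756] zang 0.2 tilt 0.12 w 0.0856 t 24.65
 shift units [ 0.003  0.771 -0.002] norm rows 2.3 yaw units 0.005
[280.55704081 180.29706035]
```

View pics/w11.png

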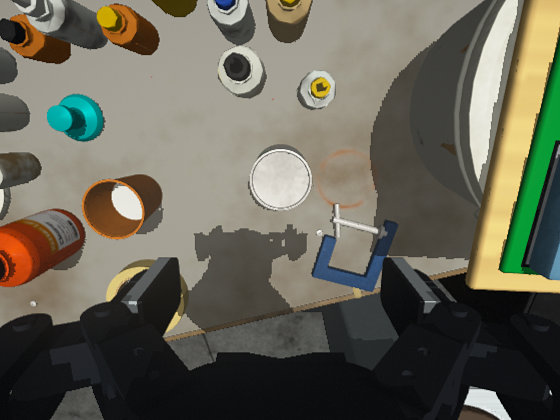

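>>> play_rows:
  translation:
    - [0.003,0.3,-0.002]
    - [0,0.3,0]
    - [0,0.3,0]
    - [0,0.3,0]
    - [0,0.25,0]
    - [0,0.15,0]
    - [0,0.1,0]
    - [0,0,0]
  yaw: [0,0,0,0,0,0,0,0]
  hand: [0,0,0,0,0,0,0,0]

```text
t: 25.5
eef_pos: [0.479, 0.26, 0.0182]
tool_rot: [0.501, -0.499, 0.499, -0.5]
ft_force: [0.9, -0.2, -0.1]
width: 0.0854
```

>>> play_rows:
  translation:
    - [0,0,0]
    - [0,0,0]
  yaw: [0,0]
  hand: [0,0]

```text
t: 25.7
eef_pos: [0.4801, 0.2609, 0.0205]
tool_rot: [-0.5, 0.499, -0.499, 0.502]
ft_force: [-0.1, -0.1, -0.1]
width: 0.0851
```

```bash
python3 -c "
from h import *
plan((.4798,.2608,.02),0)"
```

```text
pos [0.4801 0.2609 0.0205] zang 0.18 tilt 0.16 w 0.0851 t 25.7
 shift units [ 0.001  0.003 -0.002] norm rows 0.0 yaw units 0.004
```

>>> play_rows:
  translation:
    - [0,0,0]
    - [0,0,0]
    - [0,0,0]
    - [0,0,0]
    - [0,0,0]
    - [0,0,0]
    - [0,0,0]
  yaw: [0,0,0,0,0,0,0]
  hand: [80,255,255,255,255,255,255]
  grip_force: 50

```text
t: 26.4
eef_pos: [0.4797, 0.2605, 0.0203]
tool_rot: [-0.5, 0.499, -0.5, 0.501]
ft_force: [-2.0, -1.8, 9.4]
width: 0.065
```

>>> play_rows:
  translation:
    - [0,-0.05,0]
    - [0,-0.15,0]
    - [0,-0.3,0]
    - [0,-0.3,0]
    - [0,-0.3,0]
    - [0,-0.3,0]
    - [0,-0.3,0]
    - [0,-0.3,0]
  yaw: [0,0,0,0,0,0,0,0]
  hand: [255,255,255,255,255,255,255,255]

```text
t: 27.2
eef_pos: [0.4781, 0.2598, 0.3214]
tool_rot: [-0.501, 0.499, -0.499, 0.501]
ft_force: [1.8, -0.5, -2.2]
width: 0.0649
```

>>> play_rows:
  translation:
    - [0,0,0]
    - [0,0,0]
    - [0,0,0]
  yaw: [0,0,0]
  hand: [255,255,255]

```text
t: 27.5
eef_pos: [0.4783, 0.2594, 0.3177]
tool_rot: [0.502, -0.499, 0.499, -0.5]
ft_force: [-0.2, -0.3, -2.4]
width: 0.0648
```

```bash
python3 - <<'E'
from h import *
plan((.4713,-.0565,.32),-2.5)
cv2.imwrite('pics/w12.png',imaging.snapshot('wrist')[:,:,::-1])
E
```

```text
pos [0.4783 0.2594 0.3177] zang 0.19 tilt 0.13 w 0.0648 t 27.5
 shift units [ 2.106 -0.012 -0.054] norm rows 6.4 yaw units 0.06
```

View pics/w12.png

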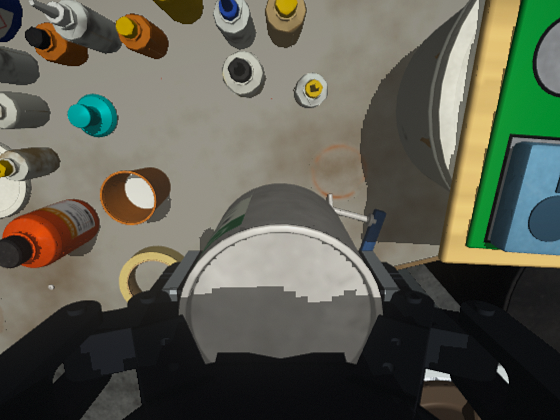

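>>> play_rows:
  translation:
    - [0.26,0,-0.007]
    - [0.26,0,-0.007]
    - [0.26,0,-0.007]
    - [0.26,0,-0.007]
    - [0.26,0,-0.007]
    - [0.26,0,-0.007]
    - [0.26,0,-0.006]
    - [0.286,0,-0.006]
  yaw: [0,0,0,0,0,0,0,0]
  hand: [255,255,255,255,255,255,255,255]

```text
t: 28.35
eef_pos: [0.4709, -0.0569, 0.3177]
tool_rot: [0.501, -0.5, 0.498, -0.501]
ft_force: [1.5, -0.1, -1.7]
width: 0.0649
```

>>> play_rows:
  translation:
    - [0,0,0]
    - [0,0,0]
    - [0,0,0]
    - [0,0,0]
  yaw: [0.06,0,0,0]
  hand: [255,255,255,255]

```text
t: 28.75
eef_pos: [0.4717, -0.0545, 0.3185]
tool_rot: [-0.49, 0.51, -0.51, 0.49]
ft_force: [-0.0, 0.2, -0.8]
width: 0.0653
```

```bash
python3 -c "
from h import *
plan((.4713,-.0565,.2325),-2.5)"
```

```text
pos [ 0.4717 -0.0545  0.3185] zang -2.32 tilt 0.05 w 0.0653 t 28.75
 shift units [ 0.014  0.573 -0.002] norm rows 1.7 yaw units 0.004
```

>>> play_rows:
  translation:
    - [0.013,0.2,-0.002]
    - [0,0.2,0]
    - [0,0.1,0]
    - [0,0.07,0]
    - [0,0,0]
    - [0,0,0]
    - [0,0,0]
  yaw: [0,0,0,0,0,0,0]
  hand: [255,255,255,255,255,255,255]

```text
t: 29.45
eef_pos: [0.4722, -0.0574, 0.2344]
tool_rot: [0.489, -0.51, 0.511, -0.489]
ft_force: [0.8, 0.2, -2.4]
width: 0.0649
```

```bash
python3 - <<'E'
from h import *
plan((.4713,-.0565,.2185),-2.5)
cv2.imwrite('pics/w13.png',imaging.snapshot('wrist')[:,:,::-1])
E
```

```text
pos [ 0.4722 -0.0574  0.2344] zang -2.48 tilt 0.1 w 0.0649 t 29.45
 shift units [-0.006  0.106 -0.006] norm rows 0.3 yaw units 0.0
```

View pics/w13.png

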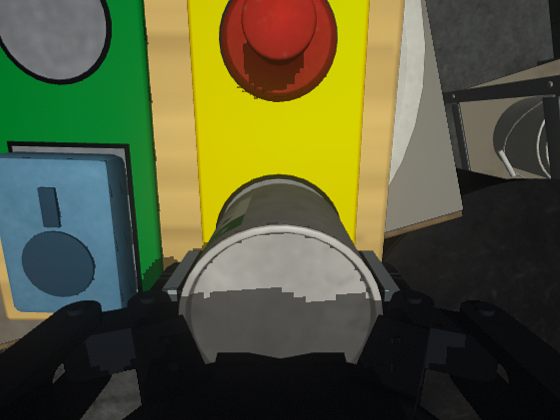

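The tin base is centred on the large disc's rim arc at (279,180). Lowering and releasing.

>>> play_rows:
  translation:
    - [-0.006,0.04,-0.006]
    - [0,0.04,0]
    - [0,0.022,0]
    - [0,0,0]
    - [0,0,0]
  yaw: [0,0,0,0,0]
  hand: [255,255,255,255,255]

```text
t: 30.0
eef_pos: [0.4703, -0.0568, 0.2184]
tool_rot: [-0.489, 0.511, -0.511, 0.489]
ft_force: [-3.9, -0.1, 6.6]
width: 0.0649
```

>>> play_rows:
  translation:
    - [0,0,0]
    - [0,0,0]
    - [0,0,0]
    - [0,0,0]
    - [0,-0.05,0]
    - [0,-0.15,0]
    - [0,-0.25,0]
    - [0,-0.3,0]
  yaw: [0,0,0,0,0,0,0,0]
  hand: [20,0,0,0,0,0,0,0]

```text
t: 30.8
eef_pos: [0.4698, -0.0567, 0.3315]
tool_rot: [-0.489, 0.511, -0.51, 0.489]
ft_force: [1.0, -0.5, 0.3]
width: 0.0853
```

>>> play_rows:
  translation:
    - [0,-0.3,0]
    - [0,0,0]
    - [0,0,0]
    - [0,0,0]
  yaw: [0,0,0,0]
  hand: [0,0,0,0]

```text
t: 31.2
eef_pos: [0.4701, -0.0569, 0.375]
tool_rot: [-0.489, 0.511, -0.511, 0.489]
ft_force: [-0.2, -0.3, -1.1]
width: 0.0852
```

```bash
python3 - <<'E'
from seg import *
plan((.449,.438,.3),30)
w=imaging.calibration('wrist'); b=imaging.snapshot('wrist')[:,:,::-1]; cv2.imwrite('pics/w14.png',b);pickle.dump(w,open('w14.pkl','wb'))
print(proj(w,(.4713,-.0565,.266)),proj(w,(.573,-.061,.242)))
E
```

```text
pos [ 0.4701 -0.0569  0.375 ] zang -2.51 tilt 0.07 w 0.0852 t 31.2
 shift units [-3.29   0.5   -0.285] norm rows 10.1 yaw units -0.722
[279.24659823 201.6382329 ] [279.32241265  64.39639469]
```

View pics/w14.png

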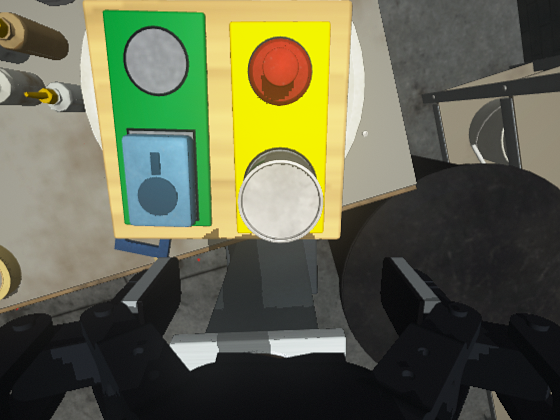

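The tin is centred: lid at (280.5,201) against the expected (279,202). Now the cup. I'll approach with jaws nearly along world x, clear of the bottle and the tape.

>>> play_rows:
  translation:
    - [-0.31,0,-0.027]
    - [-0.31,0,-0.027]
    - [-0.31,0,-0.027]
    - [-0.31,0,-0.027]
    - [-0.31,0,-0.027]
    - [-0.31,0,-0.027]
    - [-0.31,0,-0.027]
    - [-0.31,0,-0.027]
  yaw: [0,0,0,0,0,0,0,0]
  hand: [0,0,0,0,0,0,0,0]

```text
t: 32.05
eef_pos: [0.454, 0.3176, 0.3743]
tool_rot: [-0.49, 0.511, -0.511, 0.488]
ft_force: [0.6, -0.5, 0.9]
width: 0.0855
```

>>> play_rows:
  translation:
    - [-0.31,0,-0.027]
    - [-0.31,0,-0.027]
    - [-0.19,0,-0.015]
    - [0,0,0]
    - [0,0,0]
    - [0,0,0]
    - [0,0,0]
    - [0,0,0]
  yaw: [0,0,0,-0.17,-0.17,-0.17,-0.17,-0.17]
  hand: [0,0,0,0,0,0,0,0]

```text
t: 32.85
eef_pos: [0.4493, 0.4378, 0.3741]
tool_rot: [0.631, -0.321, 0.32, -0.629]
ft_force: [0.2, 0.7, 0.5]
width: 0.0853
```

>>> play_rows:
  translation:
    - [0,0,0]
    - [0,0,0]
    - [0,0,0]
    - [0,0,0]
    - [0,0,0]
    - [0,0,0]
    - [0,0,0]
    - [0,0,0]
  yaw: [-0.17,-0.17,-0.17,-0.17,-0.17,-0.13,0,0]
  hand: [0,0,0,0,0,0,0,0]

```text
t: 33.65
eef_pos: [0.4495, 0.4379, 0.3746]
tool_rot: [0.705, -0.064, 0.063, -0.704]
ft_force: [1.4, 0.5, -0.1]
width: 0.0852
```

```bash
python3 - <<'E'
from seg import *
plan((.449,.438,.25),80)
w=imaging.calibration('wrist'); b=imaging.snapshot('wrist')[:,:,::-1]; cv2.imwrite('pics/w15.png',b);pickle.dump(w,open('w15.pkl','wb'))
p=proj(w,(.449,.438,.078)); print(p);h,s,v=hsv(b)
c=blob((h>4)&(h<16)&(s>90),p+[-30,0]); print(cv2.fitEllipse(cv2.convexHull(toxy(w,c,.078).astype(np.float32))))
print(tri(w,proj(w,(.449,.438,.078)),pickle.load(open('w2.pkl','rb')),(299,71)))
E
```

```text
pos [0.4495 0.4379 0.3746] zang 79.68 tilt 0.09 w 0.0852 t 33.65
 shift units [-0.002  0.831  0.001] norm rows 2.5 yaw units -0.007
[281.03765076 167.6056731 ]
((449.1271057128906, 438.4774475097656), (65.5583267211914, 65.95807647705078), 67.39742279052734)
(array([0.44917623, 0.43897406, 0.08463441]), np.float64(8.580368717595094e-06))
```

View pics/w15.png

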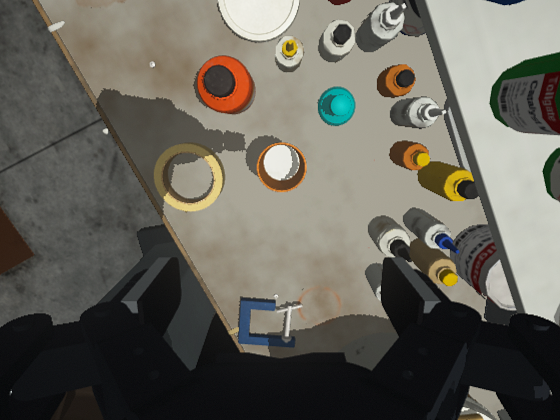

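The cup is re-measured at (449.1,438.4), agreeing with before. Bottle (223,82) and tape (190,178) leave clearance. Descending.

>>> play_rows:
  translation:
    - [-0.002,0.3,0.003]
    - [0,0.3,0]
    - [0,0.3,0]
    - [0,0.3,0]
    - [0,0.3,0]
    - [0,0.2,0]
    - [0,0.1,0]
    - [0,0,0]
  yaw: [0,0,0,0,0,0,0,0]
  hand: [0,0,0,0,0,0,0,0]

```text
t: 34.5
eef_pos: [0.4489, 0.4377, 0.1038]
tool_rot: [0.705, -0.064, 0.062, -0.703]
ft_force: [0.3, 0.0, 0.0]
width: 0.0854
```

>>> play_rows:
  translation:
    - [0,0,0]
    - [0,0,0]
  yaw: [0,0]
  hand: [0,0]

```text
t: 34.7
eef_pos: [0.4499, 0.4398, 0.1077]
tool_rot: [-0.703, 0.062, -0.063, 0.705]
ft_force: [-0.7, 0.6, 0.3]
width: 0.0851
```

```bash
python3 - <<'E'
from seg import *
plan((.449,.4383,.03),80)
b=imaging.snapshot('wrist')[:,:,::-1]; cv2.imwrite('pics/w16.png',b)
E
```

```text
pos [0.4499 0.4398 0.1077] zang 79.82 tilt 0.17 w 0.0851 t 34.7
 shift units [-0.005  0.518 -0.013] norm rows 1.6 yaw units -0.004
```

View pics/w16.png

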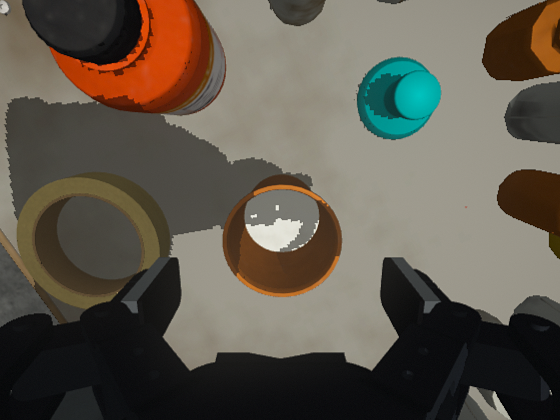

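>>> play_rows:
  translation:
    - [-0.005,0.2,-0.01]
    - [0,0.2,0]
    - [0,0.1,0]
    - [0,0.02,0]
    - [0,0,0]
    - [0,0,0]
    - [0,0,0]
  yaw: [0,0,0,0,0,0,0]
  hand: [0,0,0,0,0,0,0]

```text
t: 35.45
eef_pos: [0.4488, 0.4381, 0.029]
tool_rot: [-0.704, 0.062, -0.063, 0.705]
ft_force: [0.0, 0.5, 0.4]
width: 0.0853
```

```bash
python3 - <<'E'
from seg import *
plan((.449,.4383,.03),80)
E
```

```text
pos [0.4488 0.4381 0.029 ] zang 79.84 tilt 0.11 w 0.0853 t 35.45
 shift units [ 0.001 -0.007  0.002] norm rows 0.0 yaw units -0.004
```

>>> play_rows:
  translation:
    - [0,0,0]
    - [0,0,0]
    - [0,0,0]
    - [0,0,0]
    - [0,0,0]
    - [0,0,0]
    - [0,0,0]
    - [0,0,0]
  yaw: [0,0,0,0,0,0,0,0]
  hand: [60,80,110,255,255,255,255,255]
  grip_force: 20

```text
t: 36.25
eef_pos: [0.4487, 0.4378, 0.0284]
tool_rot: [-0.704, 0.062, -0.063, 0.705]
ft_force: [0.1, 0.7, 6.2]
width: 0.0631
```

>>> play_rows:
  translation:
    - [0,-0.05,0]
    - [0,-0.1,0]
    - [0,-0.2,0]
    - [0,-0.3,0]
    - [0,-0.3,0]
    - [0,-0.3,0]
    - [0,-0.3,0]
    - [0,-0.3,0]
  yaw: [0,0,0,0,0,0,0,0]
  hand: [255,255,255,255,255,255,255,255]

```text
t: 37.05
eef_pos: [0.4476, 0.437, 0.3082]
tool_rot: [-0.704, 0.062, -0.062, 0.705]
ft_force: [1.6, -0.3, 0.1]
width: 0.0635
```

>>> play_rows:
  translation:
    - [0,-0.15,0]
    - [0,0,0]
    - [0,0,0]
    - [0,0,0]
  yaw: [0,0,0,0]
  hand: [255,255,255,255]

```text
t: 37.45
eef_pos: [0.4481, 0.4366, 0.3266]
tool_rot: [0.705, -0.063, 0.062, -0.704]
ft_force: [-0.4, -0.8, -0.7]
width: 0.0633
```

```bash
python3 - <<'E'
from h import *
plan((.5862,.0478,.335),-3.9)
cv2.imwrite('pics/w17.png',imaging.snapshot('wrist')[:,:,::-1])
E
```

```text
pos [0.4481 0.4366 0.3266] zang 79.85 tilt 0.11 w 0.0633 t 37.45
 shift units [ 1.363 -0.053 -2.389] norm rows 8.3 yaw units 1.861
```

View pics/w17.png

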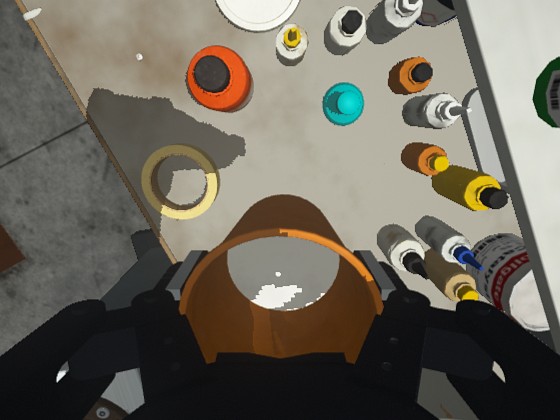

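>>> play_rows:
  translation:
    - [0.15,0,-0.265]
    - [0.15,0,-0.265]
    - [0.15,0,-0.265]
    - [0.15,0,-0.265]
    - [0.15,0,-0.265]
    - [0.15,0,-0.265]
    - [0.15,0,-0.265]
    - [0.15,0,-0.265]
  yaw: [0,0,0,0,0,0,0,0]
  hand: [255,255,255,255,255,255,255,255]

```text
t: 38.3
eef_pos: [0.5693, 0.0902, 0.3266]
tool_rot: [0.705, -0.063, 0.062, -0.704]
ft_force: [0.7, 0.2, -0.5]
width: 0.0628
```

>>> play_rows:
  translation:
    - [0.15,0,-0.265]
    - [0,0,0]
    - [0,0,0]
    - [0,0,0]
    - [0,0,0]
    - [0,0,0]
    - [0,0,0]
    - [0,0,0]
  yaw: [0,0.17,0.17,0.17,0.17,0.17,0.17,0.17]
  hand: [255,255,255,255,255,255,255,255]

```text
t: 39.1
eef_pos: [0.584, 0.0492, 0.3264]
tool_rot: [0.6, -0.375, 0.374, -0.599]
ft_force: [-0.2, 0.3, -0.2]
width: 0.0633
```

>>> play_rows:
  translation:
    - [0,0,0]
    - [0,0,0]
    - [0,0,0]
    - [0,0,0]
    - [0,0,0]
    - [0,0,0]
  yaw: [0.17,0.17,0.17,0.16,0,0]
  hand: [255,255,255,255,255,255]

```text
t: 39.7
eef_pos: [0.5842, 0.0494, 0.3269]
tool_rot: [-0.484, 0.516, -0.515, 0.483]
ft_force: [-0.4, 0.3, 0.0]
width: 0.0633
```

```bash
python3 - <<'E'
from h import *
plan((.5862,.0478,.24),-3.9)
E
```

```text
pos [0.5842 0.0494 0.3269] zang -3.64 tilt 0.07 w 0.0633 t 39.7
 shift units [0.009 0.579 0.014] norm rows 1.8 yaw units 0.006
```

>>> play_rows:
  translation:
    - [0.009,0.2,0.014]
    - [0,0.2,0]
    - [0,0.1,0]
    - [0,0.08,0]
    - [0,0,0]
    - [0,0,0]
    - [0,0,0]
  yaw: [0,0,0,0,0,0,0]
  hand: [255,255,255,255,255,255,255]

```text
t: 40.4
eef_pos: [0.5871, 0.0483, 0.2417]
tool_rot: [0.483, -0.516, 0.517, -0.484]
ft_force: [0.4, -0.0, -0.5]
width: 0.063
```

```bash
python3 - <<'E'
from h import *
plan((.5862,.0478,.2265),-3.9)
cv2.imwrite('pics/w18.png',imaging.snapshot('wrist')[:,:,::-1])
E
```

```text
pos [0.5871 0.0483 0.2417] zang -3.82 tilt 0.09 w 0.063 t 40.4
 shift units [ 0.004  0.101 -0.006] norm rows 0.3 yaw units 0.002
```

View pics/w18.png

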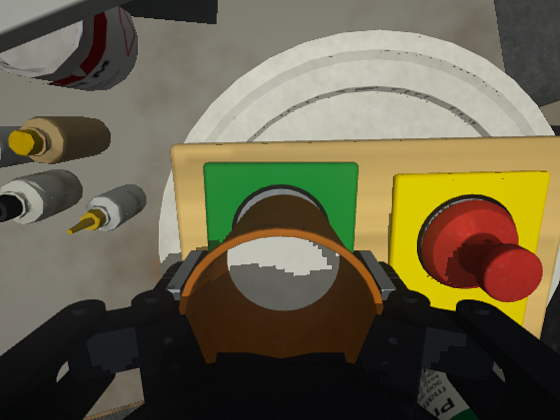

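The cup foot is centred on its disc's arc at (281,190). Lowering and releasing.

>>> play_rows:
  translation:
    - [0.004,0.04,-0.006]
    - [0,0.035,0]
    - [0,0.02,0]
    - [0,0.006,0]
    - [0,0,0]
    - [0,0,0]
  yaw: [0,0,0,0,0,0]
  hand: [255,255,255,255,255,255]

```text
t: 41.05
eef_pos: [0.5861, 0.0469, 0.2263]
tool_rot: [0.483, -0.516, 0.517, -0.483]
ft_force: [-2.0, -1.3, 7.5]
width: 0.0631
```

>>> play_rows:
  translation:
    - [0,-0.004,0]
    - [0,0,0]
    - [0,0,0]
    - [0,0,0]
    - [0,0,0]
    - [0,-0.05,0]
    - [0,-0.15,0]
    - [0,-0.25,0]
  yaw: [0,0,0,0,0,0,0,0]
  hand: [255,30,0,0,0,0,0,0]

```text
t: 41.85
eef_pos: [0.5845, 0.0469, 0.2928]
tool_rot: [-0.484, 0.517, -0.516, 0.482]
ft_force: [0.5, -0.4, 0.4]
width: 0.0855
```

>>> play_rows:
  translation:
    - [0,-0.3,0]
    - [0,-0.3,0]
    - [0,-0.1,-0.15]
    - [0,0,-0.2]
    - [0,0,-0.2]
    - [0,0,0]
    - [0,0,0]
    - [0,0,0]
  yaw: [0,0,0,0,0,0,0,0]
  hand: [0,0,0,0,0,0,0,0]

```text
t: 42.65
eef_pos: [0.5041, 0.0526, 0.3988]
tool_rot: [0.483, -0.517, 0.517, -0.483]
ft_force: [0.5, -0.3, 0.6]
width: 0.0855
```

```bash
python3 - <<'E'
from seg import *
plan((.5,0,.4),-3.9)
w=imaging.calibration('wrist'); b=imaging.snapshot('wrist')[:,:,::-1]; cv2.imwrite('pics/w19.png',b);pickle.dump(w,open('w19.pkl','wb'))
for n,X in dict(cup=(.5862,.0478,.276),tin=(.4713,-.0565,.266),kf=(.5732,-.061,.208),kh=(.5732,-.061,.242),mould=(.4842,.0545,.22)).items(): print(n,proj(w,X).round(1))
for n in('top','side'): cv2.imwrite(f'pics/{n}1.png',imaging.snapshot(n)[:,:,::-1])
E
```

```text
pos [0.5041 0.0526 0.3988] zang -3.9 tilt 0.03 w 0.0855 t 42.65
 shift units [ 0.352 -0.008 -0.003] norm rows 1.1 yaw units 0.0
cup [278.7  92.4]
tin [408.6 224.8]
kf [394.3 103.5]
kh [407.4 102. ]
mould [279.3 205.1]
```

View pics/w19.png

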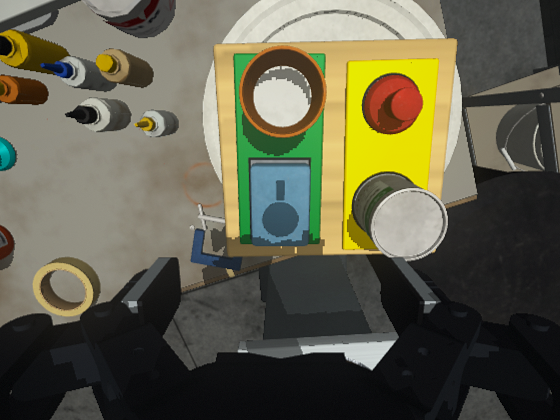

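View pics/side1.png

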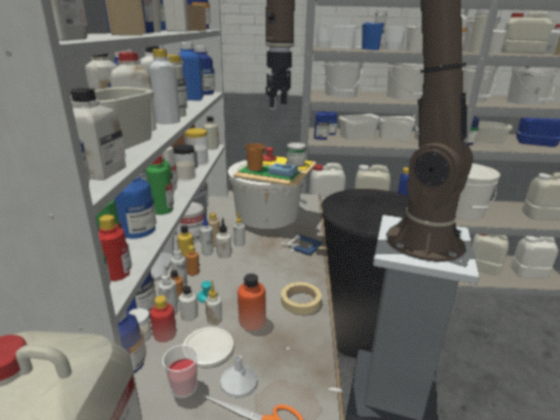

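```bash
python3 - <<'E'
from seg import *
b=cv2.imread('pics/w19.png');w=pickle.load(open('w19.pkl','rb'));h,s,v=hsv(b)
m=(h>3)&(h<17)&(s>120)&(v<215); m[:,330:]=0
c=blob(m,(245,92)); P=cv2.convexHull(toxy(w,c,.276).astype(np.float32)); print('cup',cv2.minAreaRect(P),cv2.fitEllipse(P))
m=(s<45)&(v>150);c=blob(m,(408,222)); print('tin',cv2.fitEllipse(cv2.convexHull(toxy(w,c,.266).astype(np.float32))))
m=((h<8)|(h>172))&(s>110)&(v>40);c=blob(m,(394,103)); print('knob',cv2.minAreaRect(toxy(w,c,.208).astype(np.float32)))
# mat frame
for n,P,o,a in [('cup',(586.2,47.8),0,0)]: pass
cv2.imwrite('pics/c19.png',cv2.resize(b[40:260,230:450],(600,600),interpolation=cv2.INTER_CUBIC))
t=cv2.imread('pics/top1.png');cv2.imwrite('pics/t19.png',cv2.resize(t[90:290,150:450],(800,533),interpolation=cv2.INTER_CUBIC))
E
```

```text
cup ((585.924560546875, 44.96128463745117), (64.03060150146484, 63.8961067199707), 86.1183090209961) ((585.7403564453125, 45.1505012512207), (64.55516815185547, 64.85645294189453), 66.49822998046875)
tin ((471.33221435546875, -57.0511474609375), (65.27666473388672, 66.47977447509766), 27.842689514160156)
knob ((574.154541015625, -61.384185791015625), (50.94200134277344, 49.19878387451172), 12.849678993225098)
```

View pics/c19.png

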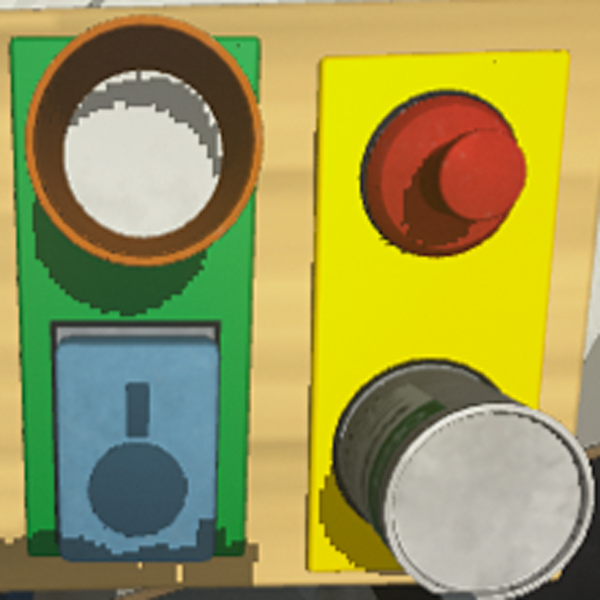

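View pics/t19.png

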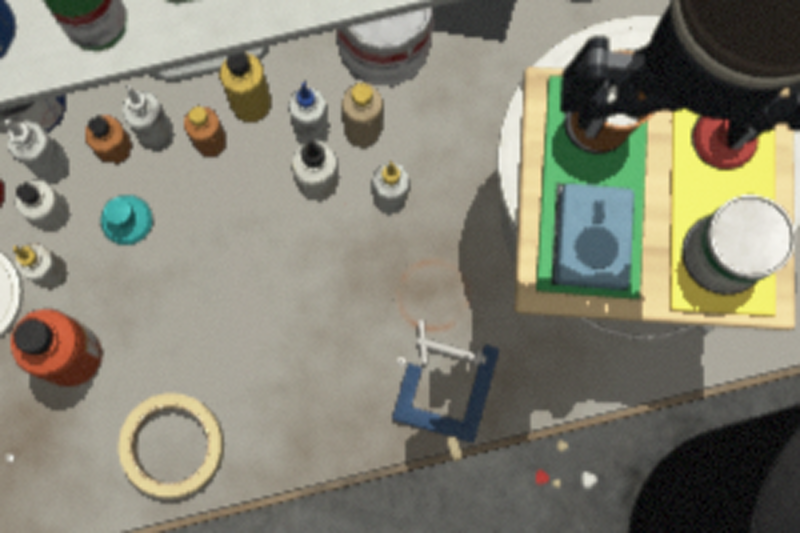

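Every thing measures within about 3 mm of its outline centre, upright and released. The bystanders sit at the same pixels as at the start. Handing in.

```bash
python3 -c "
from rig import robot
print(robot.finish_job())"
```

```text
the job is handed in; nothing more can be done
None
```

Both kits are made up and the job was handed in at about 43 s of the 125 s allowed. It reports no verdict, so what follows is from my own measurements.

| Thing | Measured centre, world x/y (mm) | Outline centre, world x/y (mm) | Wrist-camera view |
|---|---|---|---|
| Mould | 483.2, 54.4 (angle 85.9°) | 484.2, 54.5 (angle 86.1°) | taken just after release; the final view shows it still aligned |
| Cup | 585.8, 45.1 | 586.2, 47.8 | final |
| Tin | 471.3, −57.1 | 471.3, −56.5 | final |
| Knob | 574.2, −61.4 | 573.2, −61.0 | final |

- **State at the end:** all four stood upright or flat in the final pictures and were released. The arm was about 0.2 m above the mats, with nothing in the gripper. I did not measure the tilt of any thing as a number.
- **Bystanders:** the clamp, tape and bottle are at the same pixels in the top view as at the start.
- **Checks that disagreed:**
  - The cup rim lies about 3 mm off in y, the largest offset.
  - My two-view heights on the bench strayed from the given ones: about 14 mm high for the mould in the first top/side pair, about 16 mm low for the knob head, and 3 to 12 mm off for the tin and cup. I used the given heights with the wrist pictures, and repeated wrist views agreed to about 1 mm.
  - The colour mask on the knob just after release was partly shadowed. I judged it by eye then and re-measured it in the final view.

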